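Find and lock the high spot of a centrifuge rotor on its run-out stand

ROBOT

A 7-joint arm with a two-finger parallel gripper is mounted at the origin on the work surface. World frame = base frame: x ahead of the robot, y to its left, z up, the work surface at z = 0. Lengths are in m, angles in rad, forces in N, time in s.
With the tool pointing down it reaches from about 0.4 to 0.875 m from the base axis. Payload 19.3 kg.
Tool frame: the origin (TCP) lies on the centre line of the jaws, within the pads' length; the fingertips stand 8 mm ahead of it and the grasp point (between the pads) lies 11 mm behind it (bot.tip_extent is the distance from the TCP to the fingertips, in m); x points along the fingers, y is the direction in which the jaws open and shut, and the axes are right-handed (so a half turn about x gives the same grasp; the last joint's range is limited). The gripper opens to 85 mm and grips with 20 to 120 N. Pads are 22 mm wide; open, the fingers measure 114 mm over their backs; the gripper's body (76 mm by 85 mm) begins 54 mm behind the grasp point. The pads swing forward as they close: fully open they stand 13 mm farther back than shut.
Start: joints at [1.165, 0.521, -0.036, 1.599, 0.021, 1.021, -0.113], TCP at [0.206, -0.59, 0.239] pointing down, gripper open.
Joint ranges: [-2.91, 2.91], [-0.3, 2.13], [-1.5, 1.42], [0.17, 2.43], [-1.26, 4.41], [0.16, 1.93], [-2.52, 2.52]. Speed limits (rad/s): [1.89, 1.89, 2.39, 2.39, 3.01, 3.01, 3.01].

INTERFACE

Orientations are given as [roll, pitch, yaw] about the fixed x, y, z axes, in that order (R = Rz(yaw) Ry(pitch) Rx(roll)).
In Python, from workcell import sensors, imaging, order, bot gives the robot as it stands.
- The arm moves only by the tool arm_command, never from a script. Its argument "commands" is a list of rows, each an object of numbers: "dx", "dy", "dz": the shift along the tool's x, y, z in cm; "twist": the turn about the tool's x in rad. A call has 1 to 12 rows; each row is the pose to reach, as a shift and turn from the pose measured when the call began, along the tool's axes at that moment; what a row does not reach only later rows make up. A row lasts 1/12 s, in which the tool goes at most 41.7 mm and 7.16 degrees, less where a joint would pass 70% of its speed; a pose out of reach is approached as far as the arm can. A call with a gripper value outside its range is refused whole. "grip" is the closure, from -1 (fully open) to 1 (shut), set as the call begins (left out, the last holds). The fingers move at their own pace and stop on an object; "squeeze" is the grip in N (left out, the last holds). Time passes only in rows, so rows that repeat a pose let the fingers close. It gives the time, the measured TCP pose, the force and the opening at its end, in the units of the state.
- sensors.observe(): the state, without advancing time (a new reading comes with each control period).
- imaging.grab_frame(name): name is "scene" or "top"; returns the picture (384x512x3 uint8, red, green, blue); there is no depth.
- imaging.camera_info(name): a dict with "fx", "fy", "cx", "cy" (pixels), "origin" and "attitude" of the camera in the world. Camera axes: x right, y down, z forward; pixel columns grow to the right and rows downward; lengths in m; the calibration is good to about 2 mm. A picture is of the moment at which its call begins. camera_info takes no time and is no camera call.
- order.job_done(): hands the job in, once; it reports no verdict.
The state is a dict: "clock": time; "qpos": joint angles; "qd": joint speeds; "joint_efforts": joint torques, N m; "position": TCP position; "tool_rot": TCP orientation; "force": force on the tool from outside, world axes, zero at the start; "moment": the same for the moment, N m; "grip_width": finger opening in m.
Only numpy, scipy, OpenCV 4.12 (cv2) and the standard library are available. Lean on these libraries where they do the work, as an engineer would, in place of code of your own. Each camera call takes 0.05 s, during which the arm holds its last target.

TASK

Check this centrifuge rotor for run-out: while the brake still holds it, lift every bucket up off its pins and stand it upright in the divided tray, without dropping it. Then turn the brake knob from the dot to the bar mark (light drag), turn the rotor slowly by hand and stop it where the gauge needle reads highest, that is with the high spot of the rim under the stylus. Leave it there, turn the brake knob back to the dot to lock it, and do not disturb the other things on the bench.

Things in the scene. Friction and masses are not known exactly. Their poses are not given: they have to be found in the camera images.
- stand: Run-out stand, fixed: white drum base (230 mm across, 45 mm high), upright spindle column (radius 19 mm) carrying the rotor, square white pillar (84 x 84 mm, 122 mm high, centre at local x -50, y -185 mm) with the brake knob on top, lever gauge on a post. Origin: spindle axis at bench level. Local +x points from the spindle to the gauge stylus.
- stylus (a point): Point on the outside of the rim's mean circle, 125 mm above the bench, where the gauge's stylus ball touches it. The gauge post stands 18 mm further out at stand x 138, y -20 mm; needle and white scale plate reach from it along stand -y to y -170 mm. No part of the gauge is higher than 132 mm.
- hub (a point): Middle of the rotor's black tie-down knob, on the spindle axis, 154 mm above the bench. The knob is a bar 48 x 16 mm and 22 mm high (top at 165 mm), lies along a spoke and turns with the rotor; a person may turn the rotor by it or push a spoke. The hub below it has radius 24 mm.
- rotor (a joint): Rotor angle, rad, counter-clockwise from above, unlimited, 0 at the start. Four aluminium spokes point along stand yaw + angle + 0, 90, 180, 270 deg; 14 mm wide, 117 to 133 mm above the bench, like the rim band (240 mm across, 9 mm thick). Within 65 mm of the spindle they are bare (pins further out), free space below. Drag: dot 1.2 N m (locked), bar 0.2 N m (stays where left), ring nearly free.
- gauge (a joint): Gauge reading, rad: turn of the black needle (128 mm from pivot to tip). It grows as the rim stands further out under the stylus, the tip moving along stand -x. It rises and falls once per rotor turn, nearly a sine wave, by about 0.30 rad in all. Where the rim is high differs from start to start; at the start it is at least 50 degrees from the stylus.
- brake (a joint): Brake knob angle, rad, growing clockwise from above; detents at 0 = white dot (locked, as at the start), 0.7 = white bar (light drag), 1.4 = white ring (free). Passing a detent takes about 0.12 N m; let go, it snaps to the nearest. The pointer on the knob lies along stand yaw - 50 deg - angle (the bar mark lies towards stand -y from the knob).
- brake_grip (a point): Where to grip the brake knob: on its axis, 146 mm above the bench, in the middle of its upright black bar, which is 50 mm long along the pointer, 15 mm thick and reaches from 128 to 158 mm above the bench.
- tray: Loose grey plastic tray, 220 x 220 x 45 mm outside, walls and floor 5 mm, origin at the centre of its underside. Two dividers, 39 mm high, cross at its middle: four compartments about 102 mm square, centred at local x +-54, y +-54 mm, for one bucket each (any yaw).
- bucket_1: Aluminium bucket (absent in some runs) hanging by two ears on pins between spokes, axis 70 mm from the spindle. Cylinder 52 mm across, 70 mm high, grey cap to 76 mm, upright grip tab 76 to 112 mm high, 40 mm along local x, 14 mm thick along y. Ears on +-y, 84 mm over both. Lift straight up over 20 mm to free it, 80 mm to pass the rim. Origin: centre of the underside, z up. About 0.26 kg.
- bucket_2: Aluminium bucket (absent in some runs) hanging by two ears on pins between spokes, axis 70 mm from the spindle. Cylinder 52 mm across, 70 mm high, grey cap to 76 mm, upright grip tab 76 to 112 mm high, 40 mm along local x, 14 mm thick along y. Ears on +-y, 84 mm over both. Lift straight up over 20 mm to free it, 80 mm to pass the rim. Origin: centre of the underside, z up. About 0.26 kg.
- bucket_3: Aluminium bucket (absent in some runs) hanging by two ears on pins between spokes, axis 70 mm from the spindle. Cylinder 52 mm across, 70 mm high, grey cap to 76 mm, upright grip tab 76 to 112 mm high, 40 mm along local x, 14 mm thick along y. Ears on +-y, 84 mm over both. Lift straight up over 20 mm to free it, 80 mm to pass the rim. Origin: centre of the underside, z up. About 0.26 kg.
- bucket_4: Aluminium bucket (absent in some runs) hanging by two ears on pins between spokes, axis 70 mm from the spindle. Cylinder 52 mm across, 70 mm high, grey cap to 76 mm, upright grip tab 76 to 112 mm high, 40 mm along local x, 14 mm thick along y. Ears on +-y, 84 mm over both. Lift straight up over 20 mm to free it, 80 mm to pass the rim. Origin: centre of the underside, z up. About 0.26 kg.
- wash_bottle: White wash bottle, 68 mm across, 195 mm high with its bent spout; leave it alone.
- amber_bottle: Amber reagent bottle, 72 mm across, 150 mm high; leave it alone.
- jar: White jar, 72 mm across, 85 mm high; leave it alone.
- beaker: Glass beaker, 72 mm across, 95 mm high; leave it alone.
- screwdriver: Screwdriver, 200 mm long, lying; leave it alone.
- spanner: Spanner, 180 mm long, lying; leave it alone.
Mind the look-alikes: they are no part of the job. What is shaped like the bucket_1 but green is not meant.

How it is judged:
By the outcome, as a careful person would: the job done as asked, in the order asked, and still so for the second after the job is handed in, with the robot touching nothing.
Of bucket_1, bucket_2, bucket_3, bucket_4 only 2 to 4 are there at a start; the rules pass over those that are not, and their reading is None.
At some moment in a run one of tray may be knocked a few centimetres aside while the robot is not near it.
It also fails if it takes over 210 s, if anything falls off the work surface, if the arm or the gripper's body presses on something with over 40 N, if the wrist force passes 120 N, or if a joint passes its speed limit or range.

## Working session

There is one attempt and no reset: what is moved stays moved. The work goes in short steps, Python scripts to look and compute and a tool call to move; the robot and the scene stay as the last step left them, time stands still between calls to the robot, and variables do not carry over. Pictures are saved under pics/ and viewed, and the job is handed in when it is done.

Besides the shell and the picture viewer there is one more tool, called as name(argument=value, ...), one argument or row to a line, values as JSON. arm_command: Moves the arm, as the interface text tells. Its arguments: {"type":"object","properties":{"commands":{"type":"array"},"grip":{"type":"number"},"squeeze":{"type":"number"}},"required":["commands"]}

```bash
ls; mkdir -p pics; python3 - <<'E'
from workcell import sensors, imaging, order, bot
import cv2
s=sensors.observe();print(s)
for n in("scene","top"):
    print(imaging.camera_info(n))
    cv2.imwrite(f"pics/{n}0.png",imaging.grab_frame(n)[:,:,::-1])
print(bot.tip_extent)
E
```

```text
pics
{'clock': 0.0, 'qpos': array([ 1.16478322,  0.52206119, -0.03631567,  1.59998688,  0.02121055,
        1.02110621, -0.1128026 ]), 'qd': array([-3.47033603e-05,  4.06069884e-04,  8.53378207e-05, -1.30573801e-03,
       -4.41628788e-04, -5.79198985e-04,  5.05830521e-04]), 'joint_efforts': array([ 3.25601948e-03, -9.27078795e+01,  1.98181026e+00, -3.69911170e+01,
        1.78482762e-02,  8.39965534e-03,  2.77521724e-05]), 'position': array([ 0.20581004, -0.58979694,  0.23870403]), 'tool_rot': array([-1.48684167,  1.56961996,  1.99054648]), 'force': array([-0.46258764,  0.44419149,  0.1196971 ]), 'moment': array([-0.01595998,  0.00903639,  0.01409055]), 'grip_width': 0.0859907504814109}
{'fx': 447.2795416067138, 'fy': 447.2795416067138, 'cx': 259.0816406339935, 'cy': 191.36906348085242, 'origin': array([ 1.07896212, -0.32286391,  1.01071659]), 'attitude': array([-2.49449571,  0.00625778,  0.94162245])}
{'fx': 372.58132966380776, 'fy': 372.58132966380776, 'cx': 258.4942989034486, 'cy': 188.02433339920242, 'origin': array([0.3471278, 0.0528934, 1.0612181]), 'attitude': array([-2.94955948,  0.01734708, -1.59861297])}
0.008
```

View pics/scene0.png

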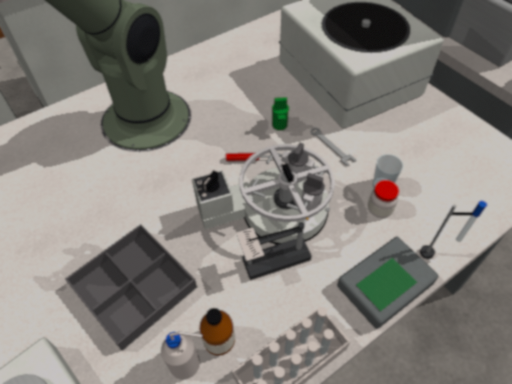

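View pics/top0.png

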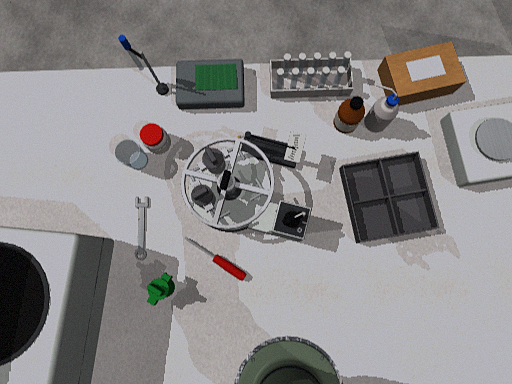

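```bash
cat > h.py <<'E'
from workcell import sensors, imaging, order, bot
import numpy as np, cv2
from scipy.spatial.transform import Rotation as R
def cam(n):
    c=imaging.camera_info(n); return c,R.from_euler('xyz',c['attitude']).as_matrix(),np.array(c['origin'])
def proj(n,p):
    c,r,o=cam(n); q=r.T@(np.array(p,float)-o); return np.array([c['fx']*q[0]/q[2]+c['cx'],c['fy']*q[1]/q[2]+c['cy']])
def ray(n,uv,z):
    c,r,o=cam(n); d=r@np.array([(uv[0]-c['cx'])/c['fx'],(uv[1]-c['cy'])/c['fy'],1]); return o+d*(z-o[2])/d[2]
def grab(n,f=None):
    im=imaging.grab_frame(n)[:,:,::-1].copy()
    if f: cv2.imwrite('pics/'+f+'.png',im)
    return im
def crop(im,x0,y0,x1,y1,s,f): cv2.imwrite('pics/'+f+'.png',cv2.resize(im[y0:y1,x0:x1],None,fx=s,fy=s,interpolation=cv2.INTER_CUBIC))
E
python3 - <<'E'
from h import *
for n in('top','scene'):
    print(n,proj(n,[0,0,0]),proj(n,[.206,-.59,.239]),proj(n,[.5,0,0]),proj(n,[.5,-.3,0]))
print(R.from_euler('xyz',sensors.observe()['tool_rot']).as_matrix().round(3))
t=cv2.imread('pics/top0.png');s=cv2.imread('pics/scene0.png')
crop(t,170,120,350,255,4,'t1');crop(s,180,130,350,285,4,'s1');crop(t,330,140,450,250,5,'t2')
E
```

```text
top [289.43349503 395.03637612] [577.18654531 320.99702049] [281.82802063 205.74495349] [386.63788095 202.59560929]
scene [145.59556248 118.24178492] [-82.17103446 205.63305495] [231.82547069 222.79814283] [130.43628072 283.54391655]
[[-0.     0.329 -0.944]
 [ 0.001 -0.944 -0.329]
 [-1.    -0.001  0.   ]]
```

View pics/t1.png

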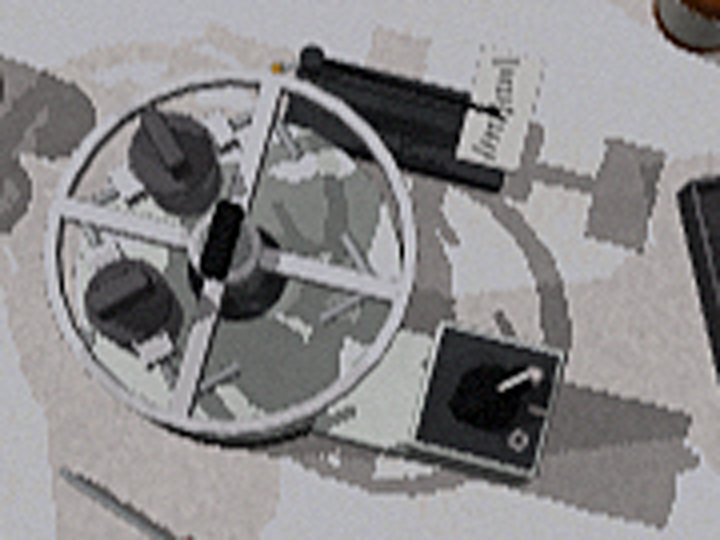

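View pics/s1.png

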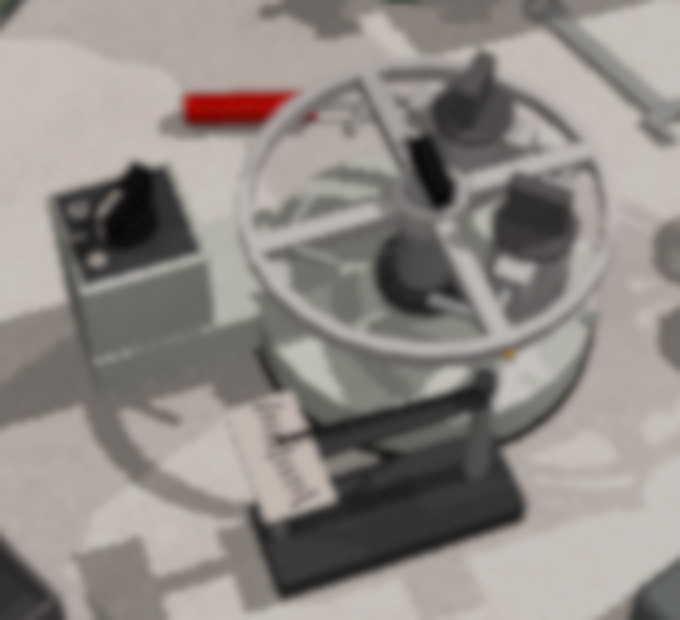

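View pics/t2.png

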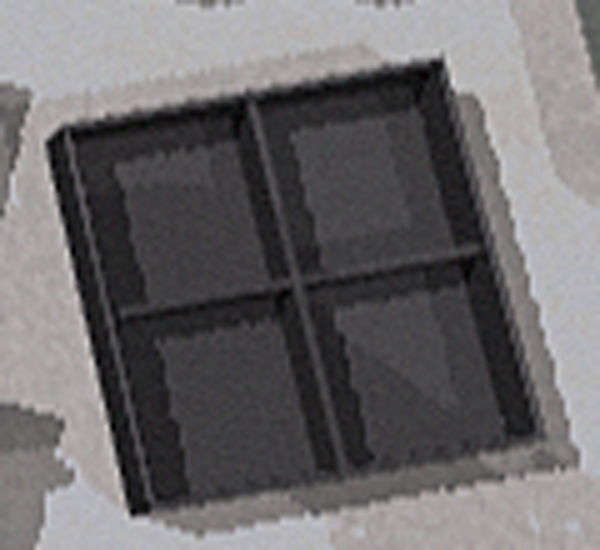

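```bash
python3 - <<'E'
from h import *
f=lambda x,y:(x/4+170,y/4+120)
j=[ray('top',f(*p),.133)[:2] for p in [(268,88),(62,209),(188,412),(400,287)]]
j=np.array(j);print(j,j.mean(0));c=j.mean(0)
d=j-c
print([np.hypot(*v) for v in d],[np.degrees(np.arctan2(v[1],v[0])) for v in d])
print('knob top',ray('top',f(222,235),.165))
print('stylus',ray('top',f(279,69),.125), 'rel')
# brake knob: 
fs=lambda x,y:(x/4+180,y/4+130)
def tri(a,b):
    A=[];B=[]
    for n,uv in(('top',a),('scene',b)):
        cc,r,o=cam(n);dd=r@np.array([(uv[0]-cc['cx'])/cc['fx'],(uv[1]-cc['cy'])/cc['fy'],1]);dd/=np.linalg.norm(dd)
        P=np.eye(3)-np.outer(dd,dd);A.append(P);B.append(P@o)
    x=np.linalg.lstsq(np.vstack(A),np.hstack(B),rcond=None)[0]
    return x.round(4),(proj('top',x)-a).round(1)
# tab tops outer ends
print('A outer',tri(f(150,112),fs(484,58)))
print('B outer',tri(f(104,315),fs(513,183)))
t=np.array([[48,132],[443,60],[545,438],[135,515]])
k=np.array([ray('top',(x/5+330,y/5+140),.045)[:2] for x,y in t]);print(k,k.mean(0))
print('cross',ray('top',(297/5+330,285/5+140),.044))
e=[k[(i+1)%4]-k[i] for i in range(4)];print([(np.hypot(*v),np.degrees(np.arctan2(v[1],v[0]))) for v in e])
E
```

```text
[[0.65177359 0.11651797]
 [0.57511011 0.25023812]
 [0.44227853 0.17005085]
 [0.51749045 0.03511435]] [0.54666317 0.14298032]
[np.float64(0.10839030092732148), np.float64(0.11096604846238961), np.float64(0.10783768989093366), np.float64(0.11174129091640413)] [np.float64(-14.130986817752463), np.float64(75.14598130044276), np.float64(165.46151047770837), np.float64(-105.1337865158663)]
knob top [0.54760402 0.14429855 0.165     ]
stylus [0.66720758 0.10960354 0.125     ] rel
A outer (array([0.5848, 0.1601, 0.2836]), array([4.9, 2.5]))
B outer (array([0.5215, 0.2412, 0.045 ]), array([-0.8, -0.4]))
[[ 0.59972548 -0.1637015 ]
 [ 0.63422149 -0.38767496]
 [ 0.42113477 -0.41917726]
 [ 0.38633612 -0.19561253]] [ 0.51035446 -0.29154156]
cross [ 0.50896202 -0.2943696   0.044     ]
[(np.float64(0.22661439213250262), np.float64(-81.24420353809677)), (np.float64(0.2154027548521319), np.float64(-171.59042446423555)), (np.float64(0.22625678239762131), np.float64(98.84729897322086)), (np.float64(0.21576222252933633), np.float64(8.505193742533454))]
```

```bash
python3 - <<'E'
from h import *
c=np.array([.547,.1437]);yaw=np.radians(-14.7)
for n in('top','scene'):
    im=cv2.imread(f'pics/{n}0.png');im=cv2.resize(im,None,fx=4,fy=4,interpolation=cv2.INTER_CUBIC)
    for a in(45,135):
        for zt in(.155,.165,.175,.185):
            u=np.array([np.cos(yaw+np.radians(a)),np.sin(yaw+np.radians(a))])
            P=[proj(n,[*(c+r*u),zt])*4+2 for r in(.05,.09)]
            cv2.line(im,*[tuple(int(v) for v in p) for p in P],(0,0,255) if zt<.16 else (0,255,0) if zt<.17 else (255,0,0) if zt<.18 else (0,255,255),1)
    for r in (.111,.12):
        pts=[proj(n,[*(c+r*np.array([np.cos(t),np.sin(t)])),.133])*4+2 for t in np.linspace(0,6.28,90)]
        cv2.polylines(im,[np.int32(pts)],True,(255,0,255),1)
    x0,y0=(680,480) if n=='top' else (720,520)
    cv2.imwrite(f'pics/{n}ov.png',im[y0:y0+560,x0:x0+720])
E
```

```text
(no output)
```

View pics/topov.png

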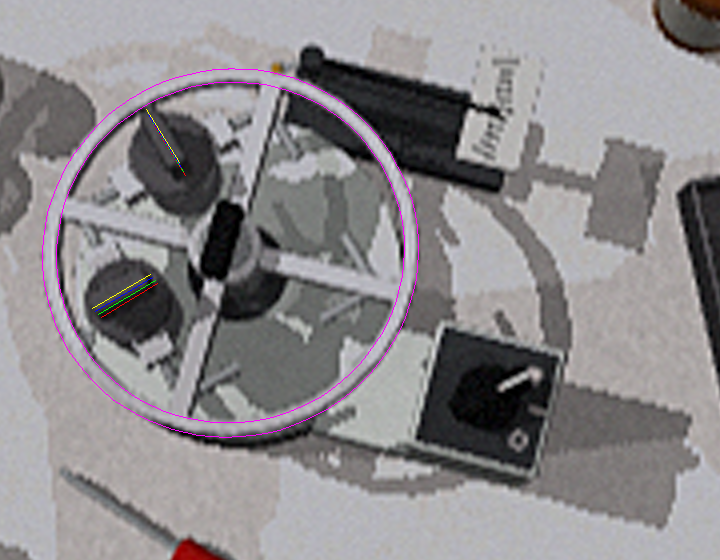

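View pics/sceneov.png

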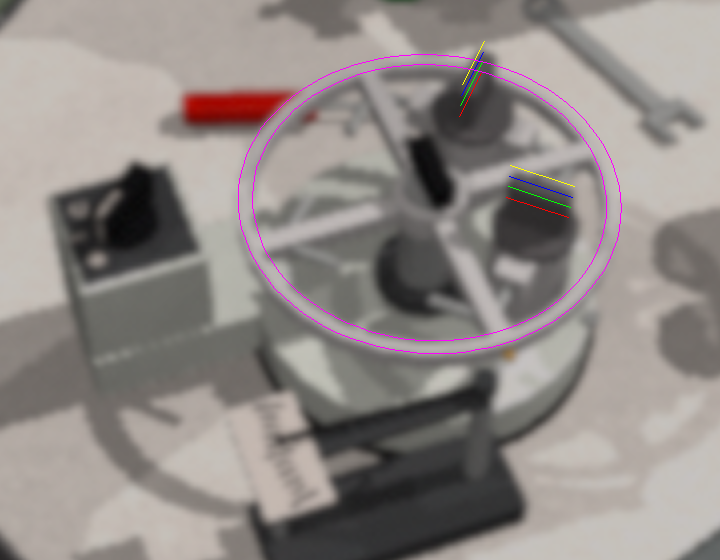

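```bash
cat >> h.py <<'E'
def delta(xyz,yawy=None):
    """target TCP xyz, tool-y azimuth deg -> dx dy dz cm, twist, using measured pose (tool down)"""
    s=sensors.observe(); r=R.from_euler('xyz',s['tool_rot']).as_matrix(); d=r.T@(np.array(xyz)-s['position'])*100
    a=np.degrees(np.arctan2(r[1,1],r[0,1])); tw=0
    if yawy is not None: tw=-np.radians((yawy-a+180)%360-180)
    print('t',round(s['clock'],2),'pos',s['position'].round(4),'yawy',round(a,2),'F',s['force'].round(2),'w',round(s['grip_width'],4),'D dx dy dz',d.round(2),'tw',round(tw,3))
E
python3 - <<'E'
from h import *
delta([.45,-.1,.30],-59.7); delta([.6074,.179,.30],-59.7)
E
```

```text
t 0.1 pos [ 0.2058 -0.5899  0.2388] yawy -70.76 F [-0.61 -0.59 -1.13] w 0.0855 D dx dy dz [ -6.09 -38.21 -39.19] tw -0.193
t 0.1 pos [ 0.2058 -0.5899  0.2388] yawy -70.76 F [-0.61 -0.59 -1.13] w 0.0855 D dx dy dz [ -6.07 -59.37 -63.25] tw -0.193
```

arm_command(
  commands=[
    {"dx": -3, "dy": -3, "dz": -3, "twist": 0},
    {"dx": -6.1, "dy": -6, "dz": -6, "twist": -0.1},
    {"dx": -6.1, "dy": -8, "dz": -8.2, "twist": -0.19},
    {"dx": -6.1, "dy": -10.5, "dz": -11, "twist": -0.19},
    {"dx": -6.1, "dy": -13.2, "dz": -13.8, "twist": -0.19},
    {"dx": -6.1, "dy": -16, "dz": -16.6, "twist": -0.19},
    {"dx": -6.1, "dy": -18.7, "dz": -19.4, "twist": -0.19},
    {"dx": -6.1, "dy": -21.4, "dz": -22.2, "twist": -0.19},
    {"dx": -6.1, "dy": -24.1, "dz": -25, "twist": -0.19},
    {"dx": -6.1, "dy": -26.9, "dz": -27.8, "twist": -0.19},
    {"dx": -6.1, "dy": -29.5, "dz": -30.5, "twist": -0.19},
    {"dx": -6.1, "dy": -31, "dz": -32, "twist": -0.19},
  ],
  grip=0,
)

```text
clock: 1.1
position: [0.4071, -0.1881, 0.3002]
tool_rot: [-2.139, 1.569, 1.531]
force: [0.3, -0.6, 0.7]
grip_width: 0.0429
```

```bash
python3 - <<'E'
from h import *
delta([.6074,.179,.28],-59.7)
print(sensors.observe()['qpos'].round(2))
E
```

```text
t 1.1 pos [ 0.4071 -0.1881  0.3002] yawy -59.69 F [ 0.35 -0.62  0.68] w 0.0429 D dx dy dz [  2.07 -21.58 -35.82] tw 0.0
[ 0.58  0.18 -0.32  1.95  0.06  1.02 -0.81]
```

arm_command(
  commands=[
    {"dx": 0, "dy": -1.2, "dz": -2},
    {"dx": 0, "dy": -3.3, "dz": -5.5},
    {"dx": 0, "dy": -5.4, "dz": -9},
    {"dx": 0, "dy": -7.5, "dz": -12.5},
    {"dx": 0, "dy": -9.6, "dz": -16},
    {"dx": 0, "dy": -11.7, "dz": -19.5},
    {"dx": 0, "dy": -13.8, "dz": -23},
    {"dx": 0, "dy": -15.9, "dz": -26.5},
    {"dx": 0.5, "dy": -18, "dz": -30},
    {"dx": 1, "dy": -19.8, "dz": -33},
    {"dx": 1.5, "dy": -21, "dz": -35},
    {"dx": 2, "dy": -21.6, "dz": -35.8},
  ],
)

```text
validation failed for argument at $.co...
```

```bash
python3 - <<'E'
from h import *
delta([.6074,.179,.2],-59.7)
t=grab('top');s=grab('scene')
crop(t,170,120,350,255,4,'t3');crop(s,180,90,350,285,4,'s3')
E
```

```text
t 1.1 pos [ 0.4071 -0.1881  0.3002] yawy -59.69 F [ 0.35 -0.62  0.68] w 0.0429 D dx dy dz [ 10.07 -21.57 -35.81] tw 0.0
```

View pics/t3.png

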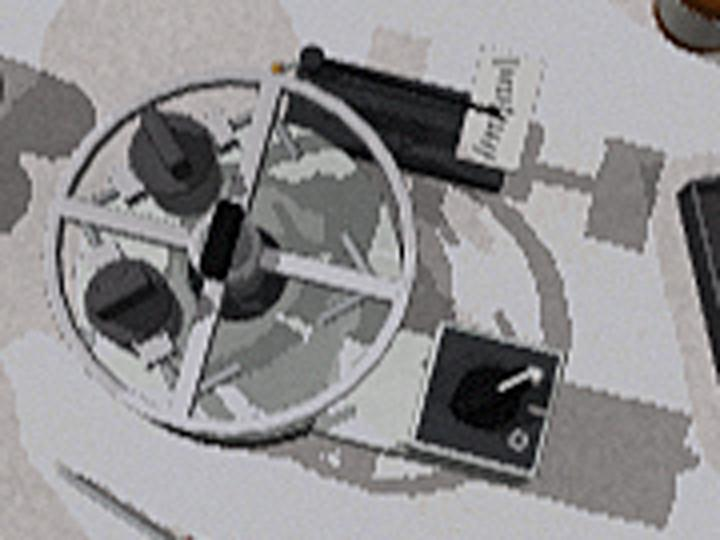

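View pics/s3.png

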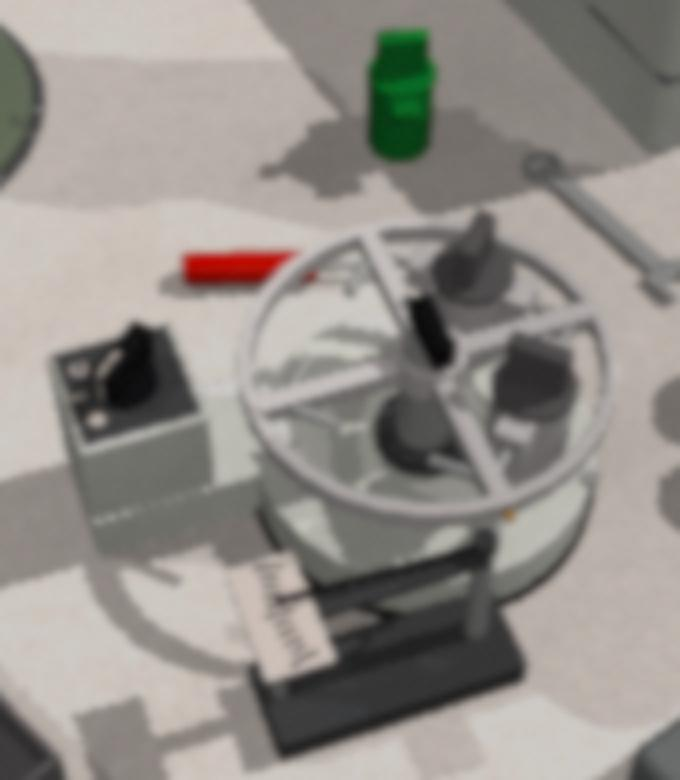

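The second move was refused, so the pose is unchanged. I'll resend it with all four keys in every row.

arm_command(
  commands=[
    {"dx": 0, "dy": -1.2, "dz": -2, "twist": 0},
    {"dx": 0, "dy": -3.3, "dz": -5.5, "twist": 0},
    {"dx": 0, "dy": -5.4, "dz": -9, "twist": 0},
    {"dx": 0, "dy": -7.5, "dz": -12.5, "twist": 0},
    {"dx": 0, "dy": -9.6, "dz": -16, "twist": 0},
    {"dx": 0, "dy": -11.7, "dz": -19.5, "twist": 0},
    {"dx": 0, "dy": -13.8, "dz": -23, "twist": 0},
    {"dx": 0, "dy": -15.9, "dz": -26.5, "twist": 0},
    {"dx": 0.5, "dy": -18, "dz": -30, "twist": 0},
    {"dx": 1, "dy": -19.8, "dz": -33, "twist": 0},
    {"dx": 1.5, "dy": -21, "dz": -35, "twist": 0},
    {"dx": 2, "dy": -21.6, "dz": -35.8, "twist": 0},
  ],
)

```text
clock: 2.2
position: [0.6072, 0.1818, 0.2795]
tool_rot: [-1.709, 1.568, 1.966]
force: [-0.3, -0.6, 0.3]
grip_width: 0.0429
```

```bash
python3 - <<'E'
from h import *
delta([.6074,.179,.2],-59.7)
t=grab('top');s=grab('scene')
crop(t,170,120,350,255,4,'t3');crop(s,180,90,350,285,4,'s3')
E
```

```text
t 2.2 pos [0.6072 0.1818 0.2795] yawy -59.45 F [-0.32 -0.56  0.33] w 0.0429 D dx dy dz [7.95 0.27 0.13] tw 0.004
```

View pics/t3.png

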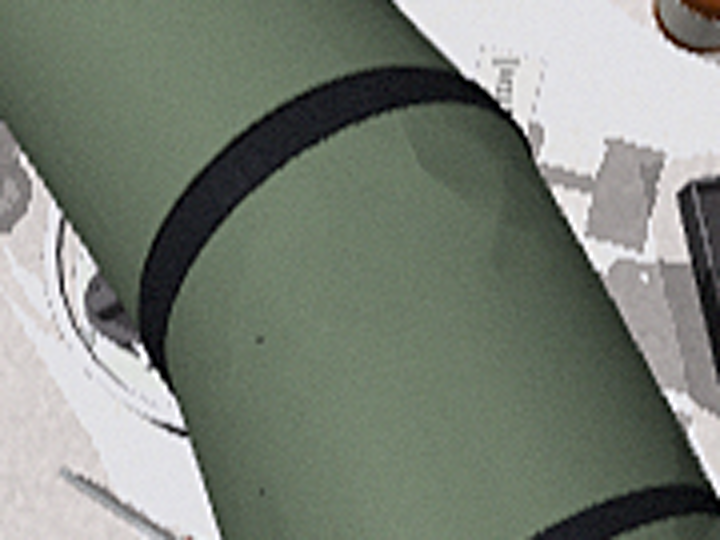

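View pics/s3.png

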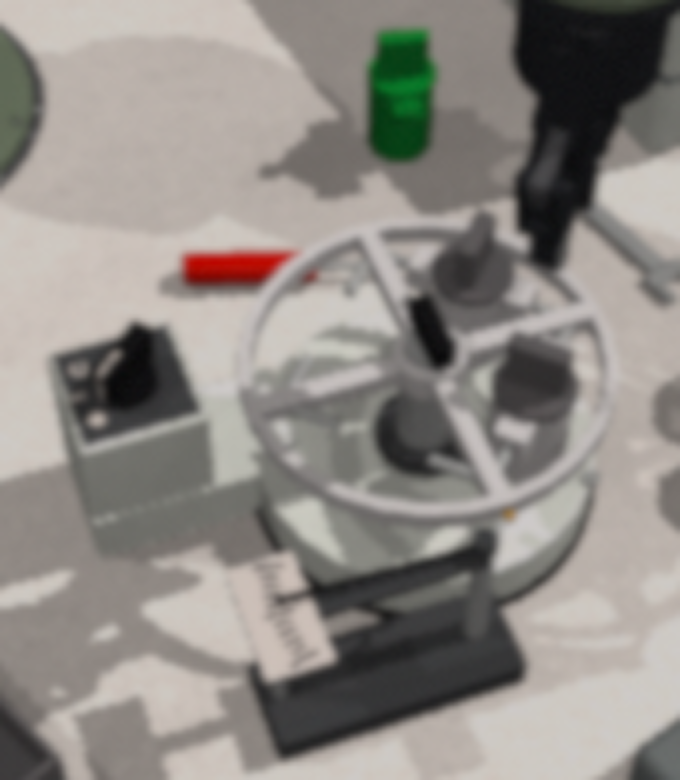

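arm_command(
  commands=[
    {"dx": 2, "dy": 0.1, "dz": 0.1, "twist": 0},
    {"dx": 4, "dy": 0.2, "dz": 0.1, "twist": 0},
    {"dx": 6, "dy": 0.27, "dz": 0.13, "twist": 0},
    {"dx": 8, "dy": 0.27, "dz": 0.13, "twist": 0},
    {"dx": 9, "dy": 0.27, "dz": 0.13, "twist": 0},
    {"dx": 9, "dy": 0.27, "dz": 0.13, "twist": 0},
  ],
)

```text
clock: 2.8
position: [0.6055, 0.1751, 0.1874]
tool_rot: [-0.495, 1.566, -3.105]
force: [-0.0, 1.0, 0.1]
grip_width: 0.0427
```

```bash
python3 - <<'E'
from h import *
delta([.6074,.179,.147],-59.7)
s=grab('scene')
crop(s,180,90,350,285,4,'s4')
print(proj('scene',[.6074,.179,.170])) 
E
```

```text
t 2.8 pos [0.6055 0.1751 0.1874] yawy -59.55 F [-0.02  0.97  0.09] w 0.0427 D dx dy dz [ 4.04 -0.23 -0.38] tw 0.003
[314.48053427 177.48382906]
```

View pics/s4.png

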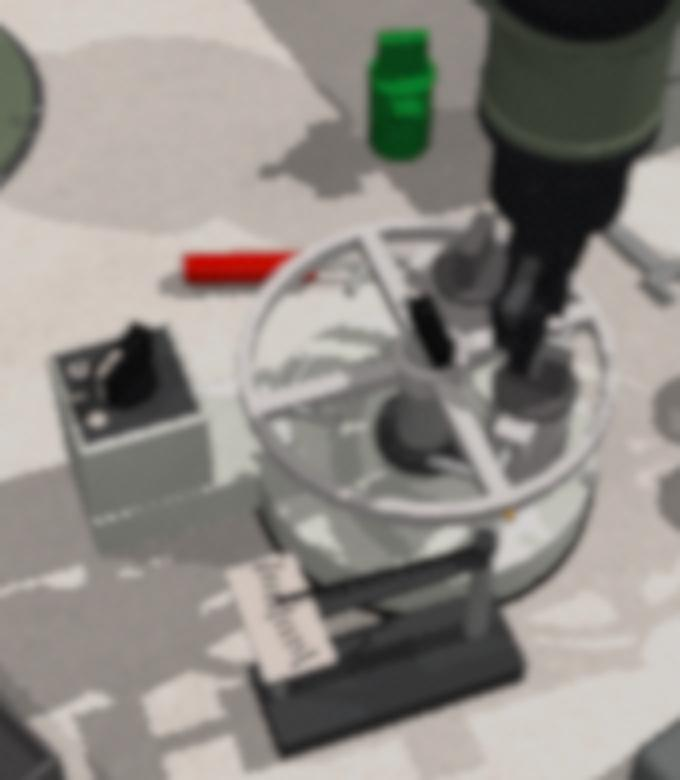

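arm_command(
  commands=[
    {"dx": 0, "dy": -0.25, "dz": -0.4, "twist": 0},
    {"dx": 0, "dy": -0.25, "dz": -0.4, "twist": 0},
    {"dx": 1, "dy": -0.23, "dz": -0.38, "twist": 0},
    {"dx": 2, "dy": -0.23, "dz": -0.38, "twist": 0},
    {"dx": 3, "dy": -0.23, "dz": -0.38, "twist": 0},
    {"dx": 4, "dy": -0.23, "dz": -0.38, "twist": 0},
    {"dx": 4.04, "dy": -0.23, "dz": -0.38, "twist": 0},
    {"dx": 4.04, "dy": -0.23, "dz": -0.38, "twist": 0},
    {"dx": 4.04, "dy": -0.23, "dz": -0.38, "twist": 0},
  ],
)

```text
clock: 3.6
position: [0.6078, 0.1797, 0.1477]
tool_rot: [-0.627, 1.567, 3.047]
force: [0.1, -0.3, -0.3]
grip_width: 0.0421
```

```bash
python3 - <<'E'
from h import *
delta([.6074,.179,.147],-59.7)
s=grab('scene')
crop(s,250,130,350,230,6,'s4')
E
```

```text
t 3.6 pos [0.6078 0.1797 0.1477] yawy -59.54 F [ 0.11 -0.33 -0.25] w 0.0421 D dx dy dz [0.07 0.04 0.07] tw 0.003
```

View pics/s4.png

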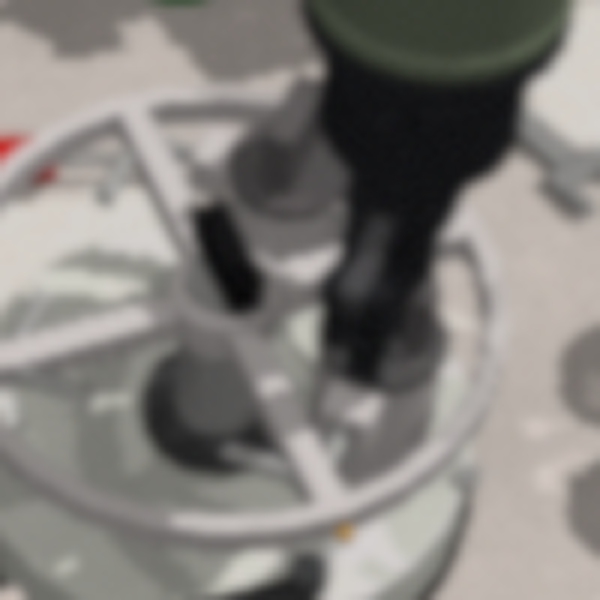

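arm_command(
  commands=[
    {"dx": 0, "dy": 0, "dz": 0, "twist": 0},
    {"dx": 0, "dy": 0, "dz": 0, "twist": 0},
    {"dx": 0, "dy": 0, "dz": 0, "twist": 0},
  ],
  grip=0.5,
  squeeze=20,
)

```text
clock: 3.9
position: [0.6089, 0.1796, 0.1489]
tool_rot: [-0.968, 1.569, 2.704]
force: [1.0, -1.6, 13.1]
grip_width: 0.0217
```

arm_command(
  commands=[
    {"dx": 0, "dy": 0, "dz": 0, "twist": 0},
    {"dx": 0, "dy": 0, "dz": 0, "twist": 0},
    {"dx": 0, "dy": 0, "dz": 0, "twist": 0},
    {"dx": 0, "dy": 0, "dz": 0, "twist": 0},
    {"dx": 0, "dy": 0, "dz": 0, "twist": 0},
  ],
  grip=1,
  squeeze=20,
)

```text
clock: 4.32
position: [0.6094, 0.1796, 0.1493]
tool_rot: [-1.804, 1.57, 1.869]
force: [1.5, 0.0, 6.3]
grip_width: 0.0135
```

arm_command(
  commands=[
    {"dx": 0, "dy": 0, "dz": 0, "twist": 0},
    {"dx": 0, "dy": 0, "dz": 0, "twist": 0},
    {"dx": 0, "dy": 0, "dz": 0, "twist": 0},
    {"dx": -0.4, "dy": 0, "dz": 0, "twist": 0},
    {"dx": -0.8, "dy": 0, "dz": 0, "twist": 0},
    {"dx": -1.2, "dy": 0, "dz": 0, "twist": 0},
  ],
  grip=1,
  squeeze=55,
)

```text
clock: 4.82
position: [0.6092, 0.1796, 0.1613]
tool_rot: [-1.255, 1.57, 2.418]
force: [-0.6, 1.1, -2.1]
grip_width: 0.0132
```

arm_command(
  commands=[
    {"dx": -0.6, "dy": 0, "dz": 0, "twist": 0},
    {"dx": -1.2, "dy": 0, "dz": 0, "twist": 0},
    {"dx": -2, "dy": 0, "dz": 0, "twist": 0},
    {"dx": -3, "dy": 0, "dz": 0, "twist": 0},
    {"dx": -4.5, "dy": 0, "dz": 0, "twist": 0},
    {"dx": -6, "dy": 0, "dz": 0, "twist": 0},
    {"dx": -7.5, "dy": 0, "dz": 0, "twist": 0},
    {"dx": -9, "dy": 0, "dz": 0, "twist": 0},
    {"dx": -10.5, "dy": 0, "dz": 0, "twist": 0},
    {"dx": -12, "dy": 0, "dz": 0, "twist": 0},
    {"dx": -12, "dy": 0, "dz": 0, "twist": 0},
    {"dx": -12, "dy": 0, "dz": 0, "twist": 0},
  ],
)

```text
clock: 5.82
position: [0.6095, 0.1796, 0.2822]
tool_rot: [-2.472, 1.569, 1.201]
force: [0.2, 0.2, -3.2]
grip_width: 0.0133
```

```bash
python3 - <<'E'
from h import *
delta([.51,-.29,.29],-59.7)
s=grab('scene')
crop(s,180,90,350,285,4,'s5')
t=grab('top','t5')
E
```

```text
t 5.82 pos [0.6095 0.1796 0.2822] yawy -59.57 F [ 0.2   0.2  -3.17] w 0.0133 D dx dy dz [-0.84 35.45 32.36] tw 0.002
```

View pics/s5.png

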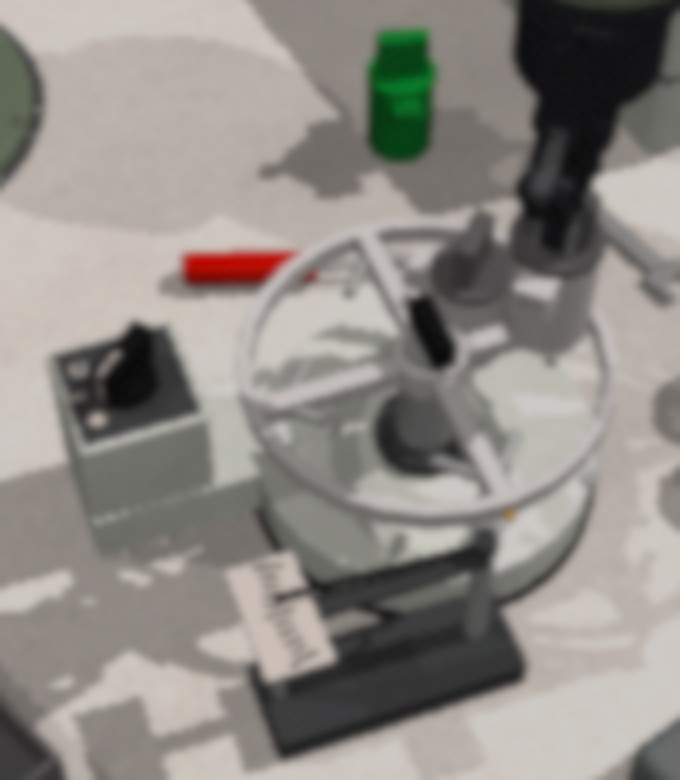

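View pics/t5.png

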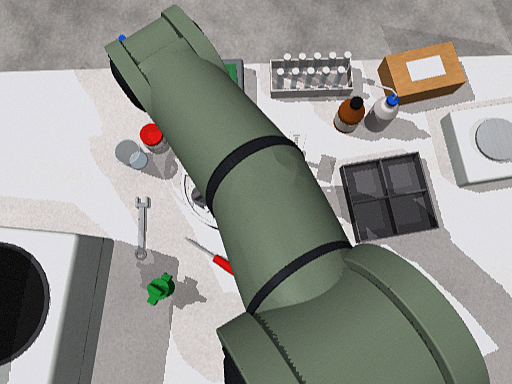

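```bash
python3 - <<'E'
from h import *
delta([.464,-.354,.285],-59.7);print(sensors.observe()['qpos'].round(2))
E
```

```text
t 5.92 pos [0.609  0.1793 0.2807] yawy -59.56 F [-0.37 -0.05 -2.44] w 0.0133 D dx dy dz [-0.43 38.63 39.52] tw 0.002
[-0.08  0.53 -0.45  1.51  0.24  1.16 -1.62]
```

arm_command(
  commands=[
    {"dx": -0.4, "dy": 0.6, "dz": 0.6, "twist": 0},
    {"dx": -0.4, "dy": 1.8, "dz": 1.8, "twist": 0},
    {"dx": -0.4, "dy": 3.6, "dz": 3.6, "twist": 0},
    {"dx": -0.4, "dy": 5.6, "dz": 5.7, "twist": 0},
    {"dx": -0.4, "dy": 7.6, "dz": 7.8, "twist": 0},
    {"dx": -0.4, "dy": 9.6, "dz": 9.8, "twist": 0},
    {"dx": -0.4, "dy": 11.6, "dz": 11.9, "twist": 0},
    {"dx": -0.4, "dy": 13.6, "dz": 13.9, "twist": 0},
    {"dx": -0.4, "dy": 15.6, "dz": 16, "twist": 0},
    {"dx": -0.4, "dy": 17.4, "dz": 17.8, "twist": 0},
    {"dx": -0.4, "dy": 18.8, "dz": 19.2, "twist": 0},
    {"dx": -0.4, "dy": 19.6, "dz": 20, "twist": 0},
  ],
)

```text
clock: 6.92
position: [0.5346, -0.0941, 0.2844]
tool_rot: [-0.402, 1.568, -3.015]
force: [0.2, 0.7, -2.5]
grip_width: 0.0133
```

```bash
python3 - <<'E'
from h import *
delta([.464,-.354,.285],-59.7)
t=grab('top','t6')
crop(t,330,140,450,250,5,'t6c')
crop(t,170,120,350,255,4,'t6d')
E
```

```text
t 6.92 pos [ 0.5346 -0.0941  0.2844] yawy -59.72 F [ 0.2   0.7  -2.54] w 0.0133 D dx dy dz [-0.03 18.89 19.2 ] tw -0.0
```

View pics/t6.png

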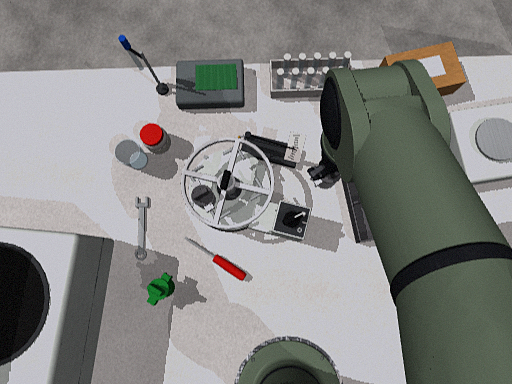

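arm_command(
  commands=[
    {"dx": 0, "dy": 0.6, "dz": 0.6, "twist": 0},
    {"dx": 0, "dy": 1.8, "dz": 1.8, "twist": 0},
    {"dx": 0, "dy": 3.6, "dz": 3.6, "twist": 0},
    {"dx": 0, "dy": 5.6, "dz": 5.7, "twist": 0},
    {"dx": 0, "dy": 7.6, "dz": 7.8, "twist": 0},
    {"dx": 0, "dy": 9.6, "dz": 9.8, "twist": 0},
    {"dx": 0, "dy": 11.6, "dz": 11.9, "twist": 0},
    {"dx": 0, "dy": 13.6, "dz": 13.9, "twist": 0},
    {"dx": 0, "dy": 15.6, "dz": 16, "twist": 0},
    {"dx": 0, "dy": 17.4, "dz": 17.8, "twist": 0},
    {"dx": 0, "dy": 18.9, "dz": 19.2, "twist": 0},
    {"dx": 0, "dy": 18.9, "dz": 19.2, "twist": 0},
  ],
)

```text
clock: 7.97
position: [0.462, -0.359, 0.2843]
tool_rot: [-0.114, 1.566, -2.732]
force: [-0.7, 0.7, -1.8]
grip_width: 0.0137
```

```bash
python3 - <<'E'
from h import *
delta([.464,-.354,.13],-59.7)
s=grab('scene')
crop(s,30,150,230,350,3.9,'s7')
E
```

```text
t 7.97 pos [ 0.462  -0.359   0.2843] yawy -60.01 F [-0.67  0.73 -1.84] w 0.0137 D dx dy dz [15.42 -0.32 -0.5 ] tw -0.005
```

View pics/s7.png

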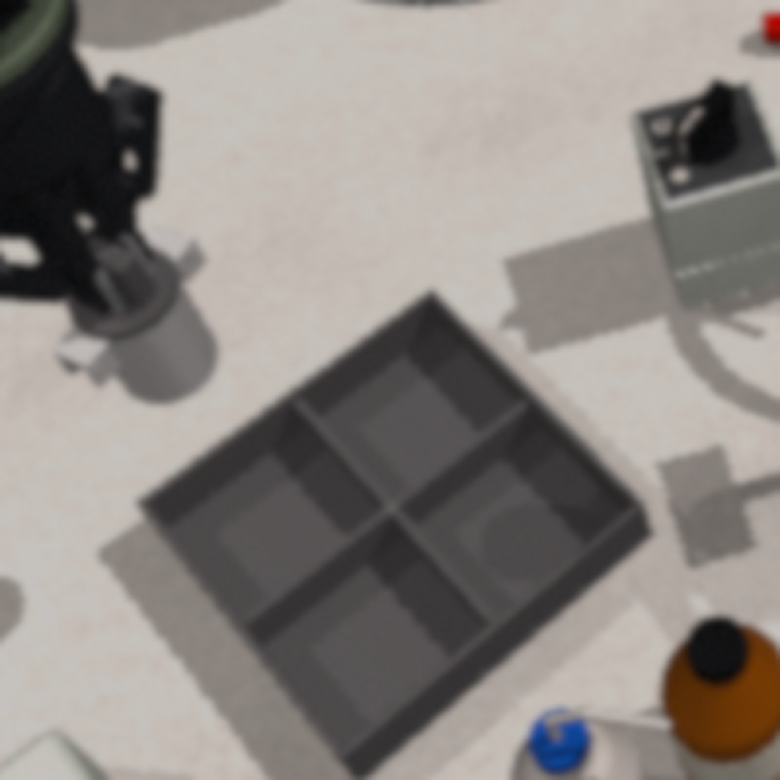

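```bash
python3 - <<'E'
from h import *
print(ray('scene',(131.1,279.8),.044), proj('scene',[.464,-.354,.005])*3.9-np.array([30,150])*3.9)
E
```

```text
[ 0.51739537 -0.29542968  0.044     ] [285.74356084 521.53751098]
```

arm_command(
  commands=[
    {"dx": 1, "dy": -0.2, "dz": -0.4, "twist": 0},
    {"dx": 2.5, "dy": -0.25, "dz": -0.6, "twist": 0},
    {"dx": 4.5, "dy": -0.25, "dz": -0.65, "twist": 0},
    {"dx": 6.5, "dy": -0.25, "dz": -0.65, "twist": 0},
    {"dx": 8.5, "dy": -0.25, "dz": -0.65, "twist": 0},
    {"dx": 10.5, "dy": -0.25, "dz": -0.65, "twist": 0},
    {"dx": 12.5, "dy": -0.25, "dz": -0.65, "twist": 0},
    {"dx": 14, "dy": -0.25, "dz": -0.65, "twist": 0},
    {"dx": 15, "dy": -0.25, "dz": -0.65, "twist": 0},
    {"dx": 15.4, "dy": -0.25, "dz": -0.65, "twist": 0},
    {"dx": 15.4, "dy": -0.25, "dz": -0.65, "twist": 0},
    {"dx": 15.4, "dy": -0.25, "dz": -0.65, "twist": 0},
  ],
)

```text
clock: 9.02
position: [0.4672, -0.351, 0.1307]
tool_rot: [-0.276, 1.568, -2.892]
force: [-0.1, 0.7, -2.5]
grip_width: 0.0136
```

```bash
python3 - <<'E'
from h import *
delta([.4665,-.3555,.09],-59.7)
s=grab('scene')
crop(s,30,150,230,350,3.9,'s8')
E
```

```text
t 9.02 pos [ 0.4672 -0.351   0.1307] yawy -59.88 F [-0.1   0.71 -2.46] w 0.0136 D dx dy dz [4.07 0.36 0.27] tw -0.003
```

View pics/s8.png

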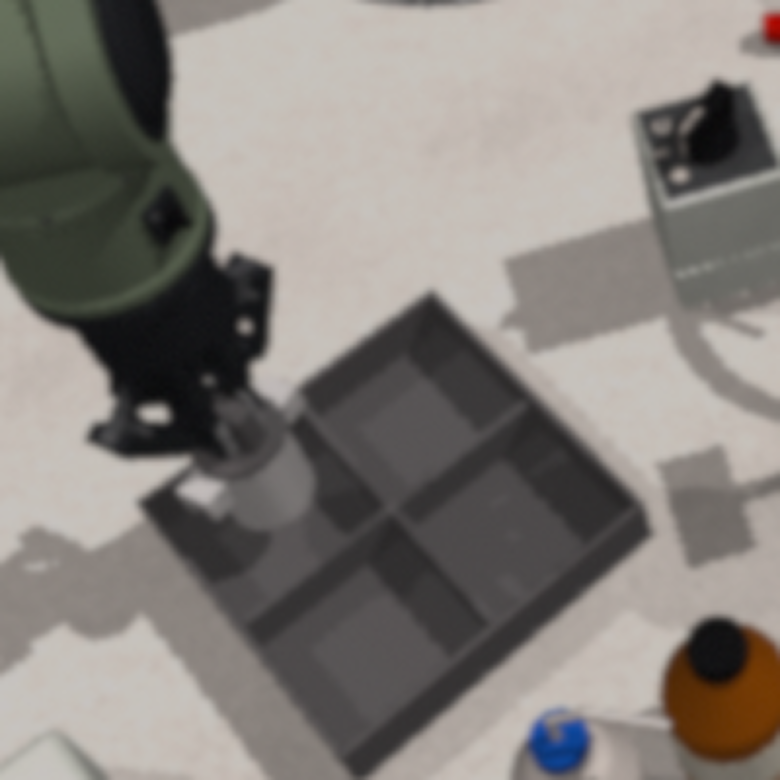

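arm_command(
  commands=[
    {"dx": 0.5, "dy": 0.3, "dz": 0.2, "twist": 0},
    {"dx": 1.2, "dy": 0.36, "dz": 0.27, "twist": 0},
    {"dx": 2, "dy": 0.36, "dz": 0.27, "twist": 0},
    {"dx": 2.7, "dy": 0.36, "dz": 0.27, "twist": 0},
    {"dx": 3.2, "dy": 0.36, "dz": 0.27, "twist": 0},
    {"dx": 3.5, "dy": 0.36, "dz": 0.27, "twist": 0},
    {"dx": 3.7, "dy": 0.36, "dz": 0.27, "twist": 0},
    {"dx": 3.7, "dy": 0.36, "dz": 0.27, "twist": 0},
  ],
)

```text
clock: 9.73
position: [0.4665, -0.3556, 0.0936]
tool_rot: [-0.254, 1.568, -2.87]
force: [0.3, -0.2, -2.1]
grip_width: 0.0135
```

arm_command(
  commands=[
    {"dx": 0.15, "dy": 0, "dz": 0, "twist": 0},
    {"dx": 0.3, "dy": 0, "dz": 0, "twist": 0},
    {"dx": 0.3, "dy": 0, "dz": 0, "twist": 0},
  ],
)

```text
clock: 9.98
position: [0.4665, -0.3556, 0.0905]
tool_rot: [-0.265, 1.568, -2.881]
force: [0.3, -0.3, -2.8]
grip_width: 0.0135
```

arm_command(
  commands=[
    {"dx": 0.1, "dy": 0, "dz": 0, "twist": 0},
    {"dx": 0.2, "dy": 0, "dz": 0, "twist": 0},
    {"dx": 0.2, "dy": 0, "dz": 0, "twist": 0},
  ],
)

```text
clock: 10.23
position: [0.4667, -0.3558, 0.0896]
tool_rot: [0.014, 1.568, -2.603]
force: [-4.7, 2.2, 15.7]
grip_width: 0.013
```

arm_command(
  commands=[
    {"dx": 0.1, "dy": 0, "dz": 0, "twist": 0},
    {"dx": 0.2, "dy": 0, "dz": 0, "twist": 0},
    {"dx": 0.2, "dy": 0, "dz": 0, "twist": 0},
  ],
)

```text
clock: 10.48
position: [0.4668, -0.3559, 0.0895]
tool_rot: [0.291, 1.567, -2.325]
force: [-10.2, 6.5, 35.8]
grip_width: 0.0133
```

arm_command(
  commands=[
    {"dx": -0.2, "dy": 0, "dz": 0, "twist": 0},
    {"dx": -0.2, "dy": 0, "dz": 0, "twist": 0},
  ],
)

```text
clock: 10.65
position: [0.4671, -0.3562, 0.0923]
tool_rot: [0.654, 1.567, -1.963]
force: [0.1, -0.4, -1.9]
grip_width: 0.0132
```

arm_command(
  commands=[
    {"dx": 0, "dy": 0, "dz": 0, "twist": 0},
    {"dx": 0, "dy": 0, "dz": 0, "twist": 0},
    {"dx": 0, "dy": 0, "dz": 0, "twist": 0},
    {"dx": 0, "dy": 0, "dz": 0, "twist": 0},
  ],
  grip=0.1,
)

```text
clock: 10.98
position: [0.4671, -0.3562, 0.0922]
tool_rot: [0.624, 1.567, -1.993]
force: [0.2, -0.7, 1.3]
grip_width: 0.0386
```

arm_command(
  commands=[
    {"dx": -1, "dy": 0, "dz": 0, "twist": 0},
    {"dx": -2, "dy": 0, "dz": 0, "twist": 0},
    {"dx": -4, "dy": 0, "dz": 0, "twist": 0},
    {"dx": -7, "dy": 0, "dz": 0, "twist": 0},
    {"dx": -10, "dy": 0, "dz": 0, "twist": 0},
    {"dx": -13, "dy": 0, "dz": 0, "twist": 0},
    {"dx": -16, "dy": 0, "dz": 0, "twist": 0},
    {"dx": -19, "dy": 0, "dz": 0, "twist": 0},
    {"dx": -19, "dy": 0, "dz": 0, "twist": 0},
  ],
)

```text
clock: 11.73
position: [0.4691, -0.3564, 0.2891]
tool_rot: [1.655, 1.561, -0.962]
force: [0.1, 0.2, 0.0]
grip_width: 0.0383
```

```bash
python3 - <<'E'
from h import *
c=np.array([.547,.1437]);a=np.radians(-14.7+135);B=c+.07*np.array([np.cos(a),np.sin(a)]);print(B)
delta([*B,.28],30.3);print(sensors.observe()['qpos'].round(2))
s=grab('scene')
crop(s,30,150,230,350,3.9,'s9')
E
```

```text
[0.51168307 0.20413769]
t 11.73 pos [ 0.4691 -0.3564  0.2891] yawy -59.92 F [0.09 0.19 0.04] w 0.0383 D dx dy dz [  0.48 -46.38 -31.78] tw -1.575
[ 0.77  0.43 -0.32  1.64  0.15  1.1  -0.63]
```

View pics/s9.png

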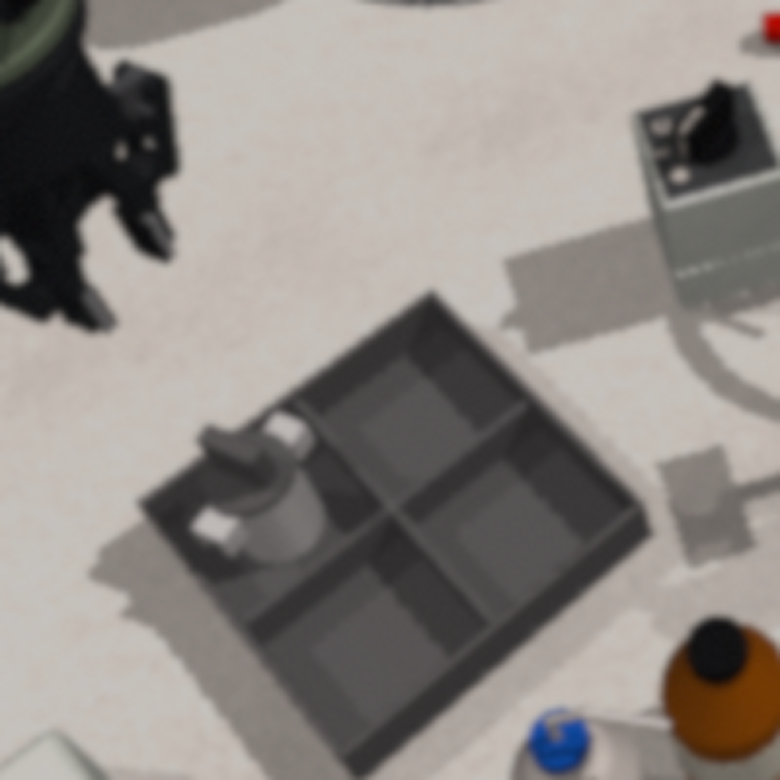

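arm_command(
  commands=[
    {"dx": 0, "dy": -0.7, "dz": -0.5, "twist": -0.05},
    {"dx": 0, "dy": -2.2, "dz": -1.5, "twist": -0.12},
    {"dx": 0, "dy": -4.2, "dz": -2.8, "twist": -0.2},
    {"dx": 0, "dy": -6.5, "dz": -4.4, "twist": -0.28},
    {"dx": 0, "dy": -9, "dz": -6, "twist": -0.36},
    {"dx": 0, "dy": -11.5, "dz": -7.7, "twist": -0.44},
    {"dx": 0, "dy": -14, "dz": -9.4, "twist": -0.52},
    {"dx": 0, "dy": -16.5, "dz": -11.1, "twist": -0.6},
    {"dx": 0, "dy": -19, "dz": -12.8, "twist": -0.68},
    {"dx": 0, "dy": -21, "dz": -14.2, "twist": -0.74},
    {"dx": 0, "dy": -22.5, "dz": -15.4, "twist": -0.79},
    {"dx": 0, "dy": -23.2, "dz": -15.9, "twist": -0.79},
  ],
)

```text
clock: 12.78
position: [0.4899, -0.0732, 0.2845]
tool_rot: [0.767, 1.564, -1.054]
force: [-0.3, -0.0, -0.3]
grip_width: 0.0383
```

```bash
python3 - <<'E'
from h import *
delta([.5117,.2041,.28],30.3)
E
```

```text
t 12.78 pos [ 0.4899 -0.0732  0.2845] yawy -14.36 F [-0.29 -0.03 -0.28] w 0.0383 D dx dy dz [  0.29  -4.76 -27.41] tw -0.779
```

arm_command(
  commands=[
    {"dx": 0, "dy": -0.2, "dz": -1, "twist": -0.06},
    {"dx": 0, "dy": -0.6, "dz": -3, "twist": -0.15},
    {"dx": 0, "dy": -1, "dz": -6, "twist": -0.25},
    {"dx": 0, "dy": -1.6, "dz": -9, "twist": -0.35},
    {"dx": 0, "dy": -2.2, "dz": -12, "twist": -0.45},
    {"dx": 0, "dy": -2.7, "dz": -15, "twist": -0.55},
    {"dx": 0, "dy": -3.3, "dz": -18.5, "twist": -0.65},
    {"dx": 0, "dy": -3.8, "dz": -21.5, "twist": -0.73},
    {"dx": 0, "dy": -4.3, "dz": -24.5, "twist": -0.78},
    {"dx": 0, "dy": -4.6, "dz": -26.5, "twist": -0.78},
    {"dx": 0, "dy": -4.76, "dz": -27.4, "twist": -0.78},
    {"dx": 0, "dy": -4.76, "dz": -27.4, "twist": -0.78},
  ],
)

```text
clock: 13.78
position: [0.5116, 0.2053, 0.2825]
tool_rot: [-0.077, 1.565, -1.118]
force: [-0.3, -0.1, 0.1]
grip_width: 0.0384
```

```bash
python3 - <<'E'
from h import *
delta([.5117,.2041,.19],30.3)
E
```

```text
t 13.78 pos [0.5116 0.2053 0.2825] yawy 30.36 F [-0.26 -0.05  0.14] w 0.0384 D dx dy dz [ 9.25 -0.05  0.05] tw 0.001
```

arm_command(
  commands=[
    {"dx": 2, "dy": 0, "dz": 0.05, "twist": 0},
    {"dx": 4, "dy": 0, "dz": 0.05, "twist": 0},
    {"dx": 6, "dy": 0, "dz": 0.05, "twist": 0},
    {"dx": 8, "dy": -0.05, "dz": 0.05, "twist": 0},
    {"dx": 8.6, "dy": -0.05, "dz": 0.05, "twist": 0},
    {"dx": 8.6, "dy": -0.05, "dz": 0.05, "twist": 0},
    {"dx": 8.6, "dy": -0.05, "dz": 0.05, "twist": 0},
  ],
)

```text
clock: 14.37
position: [0.5121, 0.2034, 0.1972]
tool_rot: [-0.052, 1.564, -1.094]
force: [-0.2, 0.4, 0.1]
grip_width: 0.0386
```

```bash
python3 - <<'E'
from h import *
delta([.5117,.2041,.152],30.3)
s=grab('scene')
crop(s,250,130,350,230,6,'s10')
E
```

```text
t 14.37 pos [0.5121 0.2034 0.1972] yawy 30.28 F [-0.19  0.41  0.14] w 0.0386 D dx dy dz [ 4.52  0.   -0.11] tw -0.0
```

View pics/s10.png

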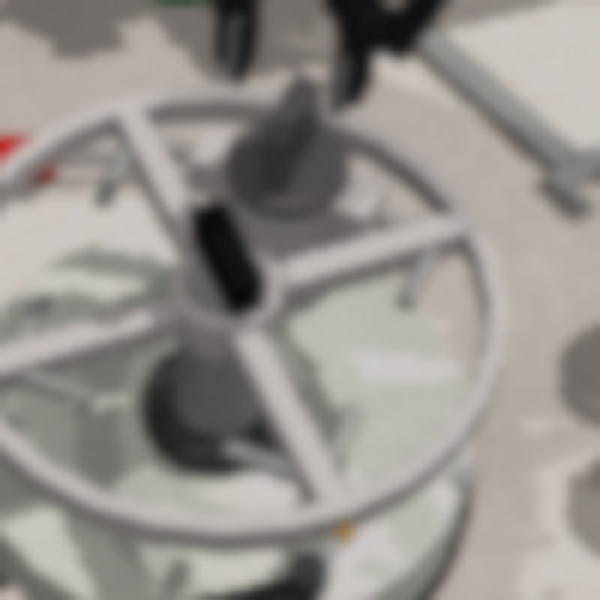

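arm_command(
  commands=[
    {"dx": 1, "dy": 0, "dz": -0.1, "twist": 0},
    {"dx": 2, "dy": 0, "dz": -0.1, "twist": 0},
    {"dx": 3, "dy": 0, "dz": -0.1, "twist": 0},
    {"dx": 4, "dy": 0, "dz": -0.1, "twist": 0},
    {"dx": 4.4, "dy": 0, "dz": -0.1, "twist": 0},
    {"dx": 4.4, "dy": 0, "dz": -0.1, "twist": 0},
    {"dx": 4.4, "dy": 0, "dz": -0.1, "twist": 0},
  ],
)

```text
clock: 15.0
position: [0.5118, 0.2046, 0.1534]
tool_rot: [0.02, 1.564, -1.022]
force: [-0.7, -0.3, 0.4]
grip_width: 0.0388
```

arm_command(
  commands=[
    {"dx": 0, "dy": 0, "dz": 0, "twist": 0},
    {"dx": 0, "dy": 0, "dz": 0, "twist": 0},
    {"dx": 0, "dy": 0, "dz": 0, "twist": 0},
    {"dx": 0, "dy": 0, "dz": 0, "twist": 0},
    {"dx": 0, "dy": 0, "dz": 0, "twist": 0},
    {"dx": 0, "dy": 0, "dz": 0, "twist": 0},
  ],
  grip=1,
  squeeze=20,
)

```text
clock: 15.5
position: [0.512, 0.2047, 0.1537]
tool_rot: [0.126, 1.564, -0.916]
force: [-0.2, -1.0, 6.3]
grip_width: 0.0136
```

arm_command(
  commands=[
    {"dx": 0, "dy": 0, "dz": 0, "twist": 0},
    {"dx": 0, "dy": 0, "dz": 0, "twist": 0},
    {"dx": -0.2, "dy": 0, "dz": 0, "twist": 0},
    {"dx": -0.6, "dy": 0, "dz": 0, "twist": 0},
    {"dx": -1, "dy": 0, "dz": 0, "twist": 0},
  ],
  grip=1,
  squeeze=55,
)

```text
clock: 15.92
position: [0.5118, 0.2046, 0.1638]
tool_rot: [0.025, 1.564, -1.017]
force: [0.2, -0.4, -2.0]
grip_width: 0.0133
```

arm_command(
  commands=[
    {"dx": -0.6, "dy": 0, "dz": 0, "twist": 0},
    {"dx": -1.2, "dy": 0, "dz": 0, "twist": 0},
    {"dx": -2, "dy": 0, "dz": 0, "twist": 0},
    {"dx": -3, "dy": 0, "dz": 0, "twist": 0},
    {"dx": -4.5, "dy": 0, "dz": 0, "twist": 0},
    {"dx": -6, "dy": 0, "dz": 0, "twist": 0},
    {"dx": -7.5, "dy": 0, "dz": 0, "twist": 0},
    {"dx": -9, "dy": 0, "dz": 0, "twist": 0},
    {"dx": -10.5, "dy": 0, "dz": 0, "twist": 0},
    {"dx": -12, "dy": 0, "dz": 0, "twist": 0},
    {"dx": -12.5, "dy": 0, "dz": 0, "twist": 0},
    {"dx": -12.5, "dy": 0, "dz": 0, "twist": 0},
  ],
)

```text
clock: 16.92
position: [0.5117, 0.2055, 0.2903]
tool_rot: [0.317, 1.564, -0.725]
force: [-0.0, 0.6, -1.8]
grip_width: 0.0134
```

```bash
python3 - <<'E'
from h import *
delta([.51,-.29,.29],30.3)
print(sensors.observe()['qpos'].round(2))
s=grab('scene','s11');t=grab('top','t11')
E
```

```text
t 16.92 pos [0.5117 0.2055 0.2903] yawy 30.31 F [-0.02  0.63 -1.84] w 0.0134 D dx dy dz [  0.27 -25.15  42.7 ] tw 0.0
[ 0.1   0.45 -0.82  1.71  0.37  1.14 -0.29]
```

View pics/s11.png

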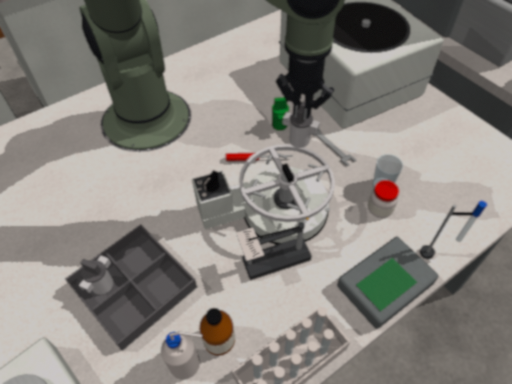

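View pics/t11.png

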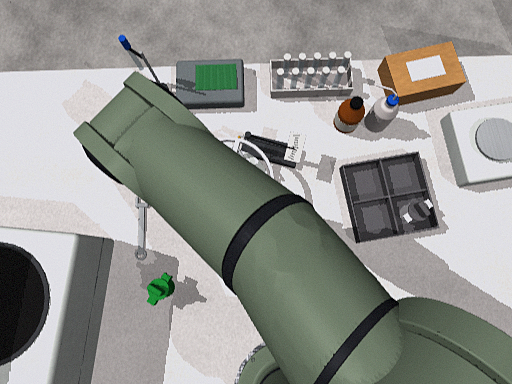

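```bash
python3 - <<'E'
from h import *
delta([.4505,-.249,.288],30.3)
E
```

```text
t 17.02 pos [0.5112 0.2051 0.2885] yawy 30.31 F [ 0.37 -0.11 -2.51] w 0.0133 D dx dy dz [  0.29 -28.16  36.14] tw 0.0
```

arm_command(
  commands=[
    {"dx": 0, "dy": -0.5, "dz": 0.6, "twist": 0},
    {"dx": 0, "dy": -1.5, "dz": 1.9, "twist": 0},
    {"dx": 0, "dy": -2.8, "dz": 3.6, "twist": 0},
    {"dx": 0, "dy": -4.4, "dz": 5.6, "twist": 0},
    {"dx": 0, "dy": -6, "dz": 7.7, "twist": 0},
    {"dx": 0, "dy": -7.6, "dz": 9.8, "twist": 0},
    {"dx": 0, "dy": -9.2, "dz": 11.8, "twist": 0},
    {"dx": 0, "dy": -10.8, "dz": 13.9, "twist": 0},
    {"dx": 0, "dy": -12.2, "dz": 15.7, "twist": 0},
    {"dx": 0, "dy": -13.4, "dz": 17.2, "twist": 0},
    {"dx": 0, "dy": -14, "dz": 18, "twist": 0},
    {"dx": 0, "dy": -14, "dz": 18, "twist": 0},
  ],
)

```text
clock: 18.02
position: [0.4805, -0.0234, 0.2891]
tool_rot: [-0.232, 1.564, -1.277]
force: [-0.2, 0.4, -1.6]
grip_width: 0.0131
```

```bash
python3 - <<'E'
from h import *
delta([.4505,-.249,.288],30.3)
E
```

```text
t 18.02 pos [ 0.4805 -0.0234  0.2891] yawy 30.13 F [-0.17  0.39 -1.57] w 0.0131 D dx dy dz [  0.24 -13.92  18.  ] tw -0.003
```

arm_command(
  commands=[
    {"dx": 0, "dy": -0.5, "dz": 0.6, "twist": 0},
    {"dx": 0, "dy": -1.5, "dz": 1.9, "twist": 0},
    {"dx": 0, "dy": -2.8, "dz": 3.6, "twist": 0},
    {"dx": 0, "dy": -4.4, "dz": 5.6, "twist": 0},
    {"dx": 0, "dy": -6, "dz": 7.7, "twist": 0},
    {"dx": 0, "dy": -7.6, "dz": 9.8, "twist": 0},
    {"dx": 0, "dy": -9.2, "dz": 11.8, "twist": 0},
    {"dx": 0, "dy": -10.8, "dz": 13.9, "twist": 0},
    {"dx": 0, "dy": -12.2, "dz": 15.7, "twist": 0},
    {"dx": 0, "dy": -13.4, "dz": 17.2, "twist": 0},
    {"dx": 0, "dy": -13.9, "dz": 18, "twist": 0},
    {"dx": 0, "dy": -13.9, "dz": 18, "twist": 0},
  ],
)

```text
clock: 19.02
position: [0.4504, -0.2502, 0.29]
tool_rot: [-0.297, 1.565, -1.344]
force: [-0.7, 0.1, -1.9]
grip_width: 0.0134
```

```bash
python3 - <<'E'
from h import *
delta([.4505,-.249,.13],30.3)
s=grab('scene')
crop(s,30,150,230,350,3.9,'s12')
E
```

```text
t 19.02 pos [ 0.4504 -0.2502  0.29  ] yawy 30.03 F [-0.7   0.1  -1.94] w 0.0134 D dx dy dz [16.   0.1 -0.2] tw -0.005
```

View pics/s12.png

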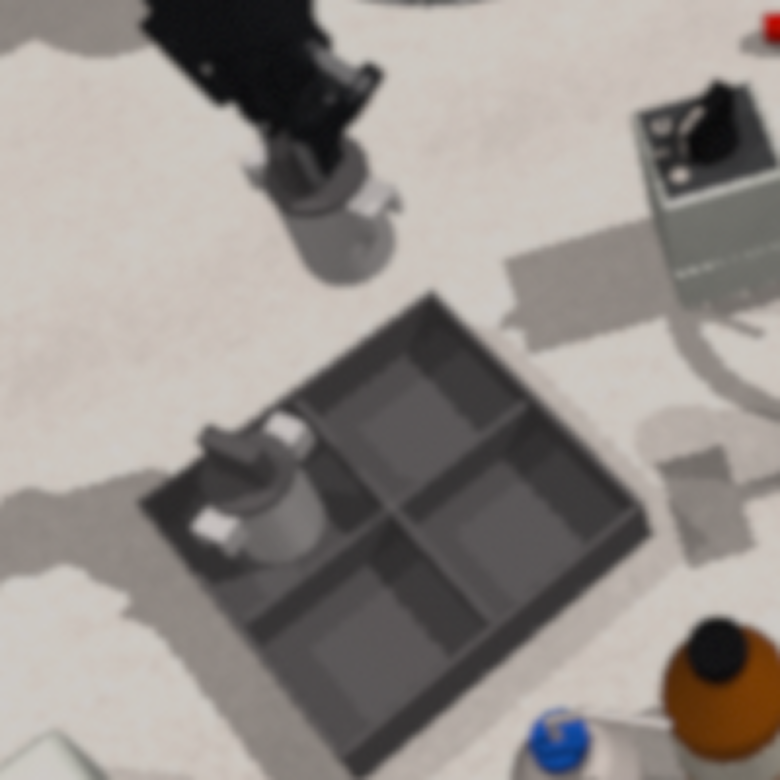

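arm_command(
  commands=[
    {"dx": 1, "dy": 0, "dz": -0.2, "twist": 0},
    {"dx": 2.5, "dy": 0.1, "dz": -0.2, "twist": 0},
    {"dx": 4.5, "dy": 0.1, "dz": -0.2, "twist": 0},
    {"dx": 6.5, "dy": 0.1, "dz": -0.2, "twist": 0},
    {"dx": 8.5, "dy": 0.1, "dz": -0.2, "twist": 0},
    {"dx": 10.5, "dy": 0.1, "dz": -0.2, "twist": 0},
    {"dx": 12.5, "dy": 0.1, "dz": -0.2, "twist": 0},
    {"dx": 14, "dy": 0.1, "dz": -0.2, "twist": 0},
    {"dx": 15, "dy": 0.1, "dz": -0.2, "twist": 0},
    {"dx": 15.6, "dy": 0.1, "dz": -0.2, "twist": 0},
    {"dx": 16, "dy": 0.1, "dz": -0.2, "twist": 0},
    {"dx": 16, "dy": 0.1, "dz": -0.2, "twist": 0},
  ],
)

```text
clock: 20.07
position: [0.451, -0.2468, 0.1298]
tool_rot: [-0.248, 1.565, -1.293]
force: [-0.5, -0.9, -2.9]
grip_width: 0.0132
```

```bash
python3 - <<'E'
from h import *
delta([.4505,-.249,.098],30.3)
s=grab('scene')
crop(s,30,150,230,350,3.9,'s13')
E
```

```text
t 20.07 pos [ 0.451  -0.2468  0.1298] yawy 30.15 F [-0.47 -0.91 -2.94] w 0.0132 D dx dy dz [ 3.18 -0.15  0.15] tw -0.003
```

View pics/s13.png

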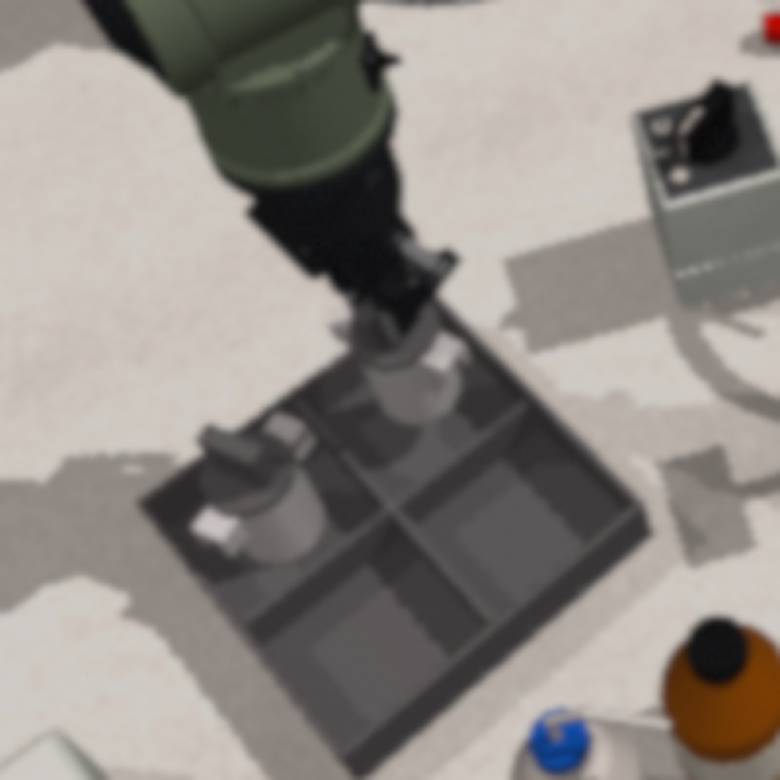

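arm_command(
  commands=[
    {"dx": 0.5, "dy": -0.15, "dz": 0.15, "twist": 0},
    {"dx": 1.2, "dy": -0.15, "dz": 0.15, "twist": 0},
    {"dx": 2, "dy": -0.15, "dz": 0.15, "twist": 0},
    {"dx": 2.7, "dy": -0.15, "dz": 0.15, "twist": 0},
    {"dx": 3.1, "dy": -0.15, "dz": 0.15, "twist": 0},
    {"dx": 3.4, "dy": -0.15, "dz": 0.15, "twist": 0},
    {"dx": 3.4, "dy": -0.15, "dz": 0.15, "twist": 0},
  ],
)

```text
clock: 20.7
position: [0.4505, -0.2491, 0.0957]
tool_rot: [-0.283, 1.566, -1.328]
force: [-0.8, -0.0, -2.4]
grip_width: 0.0132
```

arm_command(
  commands=[
    {"dx": 0.1, "dy": 0, "dz": 0, "twist": 0},
    {"dx": 0.2, "dy": 0, "dz": 0, "twist": 0},
    {"dx": 0.2, "dy": 0, "dz": 0, "twist": 0},
  ],
)

```text
clock: 20.95
position: [0.4507, -0.2491, 0.094]
tool_rot: [-0.216, 1.565, -1.261]
force: [0.8, -0.5, -2.4]
grip_width: 0.0133
```

arm_command(
  commands=[
    {"dx": 0.07, "dy": 0, "dz": 0, "twist": 0},
    {"dx": 0.15, "dy": 0, "dz": 0, "twist": 0},
    {"dx": 0.15, "dy": 0, "dz": 0, "twist": 0},
  ],
)

```text
clock: 21.2
position: [0.451, -0.2493, 0.0939]
tool_rot: [-0.198, 1.564, -1.243]
force: [-7.9, 3.1, 30.7]
grip_width: 0.0132
```

arm_command(
  commands=[
    {"dx": -0.1, "dy": 0, "dz": 0, "twist": 0},
    {"dx": -0.1, "dy": 0, "dz": 0, "twist": 0},
  ],
)

```text
clock: 21.37
position: [0.4513, -0.2494, 0.0955]
tool_rot: [-0.125, 1.563, -1.169]
force: [0.2, 0.2, -1.8]
grip_width: 0.0131
```

arm_command(
  commands=[
    {"dx": 0, "dy": 0, "dz": 0, "twist": 0},
    {"dx": 0, "dy": 0, "dz": 0, "twist": 0},
    {"dx": 0, "dy": 0, "dz": 0, "twist": 0},
    {"dx": 0, "dy": 0, "dz": 0, "twist": 0},
  ],
  grip=0.1,
)

```text
clock: 21.7
position: [0.4514, -0.2494, 0.0954]
tool_rot: [-0.116, 1.563, -1.161]
force: [-0.1, 0.3, 1.0]
grip_width: 0.0382
```

arm_command(
  commands=[
    {"dx": -1, "dy": 0, "dz": 0, "twist": 0},
    {"dx": -2, "dy": 0, "dz": 0, "twist": 0},
    {"dx": -4, "dy": 0, "dz": 0, "twist": 0},
    {"dx": -7, "dy": 0, "dz": 0, "twist": 0},
    {"dx": -10, "dy": 0, "dz": 0, "twist": 0},
    {"dx": -13, "dy": 0, "dz": 0, "twist": 0},
    {"dx": -16, "dy": 0, "dz": 0, "twist": 0},
    {"dx": -18, "dy": 0, "dz": 0, "twist": 0},
    {"dx": -18, "dy": 0, "dz": 0, "twist": 0},
  ],
)

```text
clock: 22.45
position: [0.4522, -0.2483, 0.2803]
tool_rot: [0.147, 1.557, -0.898]
force: [-0.1, -0.2, 0.5]
grip_width: 0.0381
```

```bash
python3 - <<'E'
from h import *
delta([.4505,-.025,.25],30.3)
s=grab('scene','s14');t=grab('top','t14')
crop(t,170,120,350,255,4,'t14c');crop(s,180,130,350,285,4,'s14c')
E
```

```text
t 22.45 pos [ 0.4522 -0.2483  0.2803] yawy 30.15 F [-0.06 -0.18  0.51] w 0.0381 D dx dy dz [  2.79  11.06 -19.43] tw -0.003
```

View pics/t14.png

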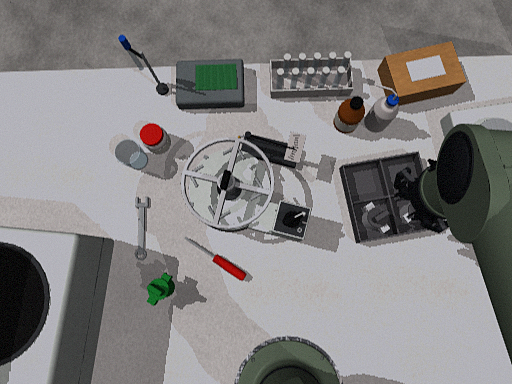

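View pics/s14.png

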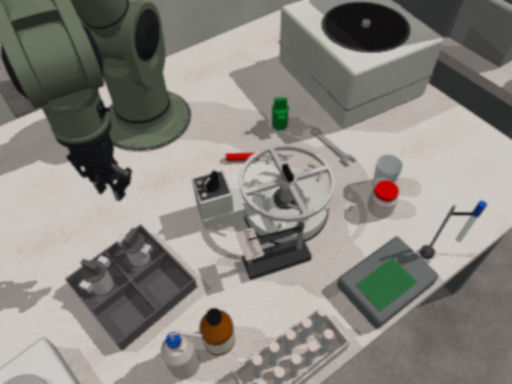

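View pics/t14c.png

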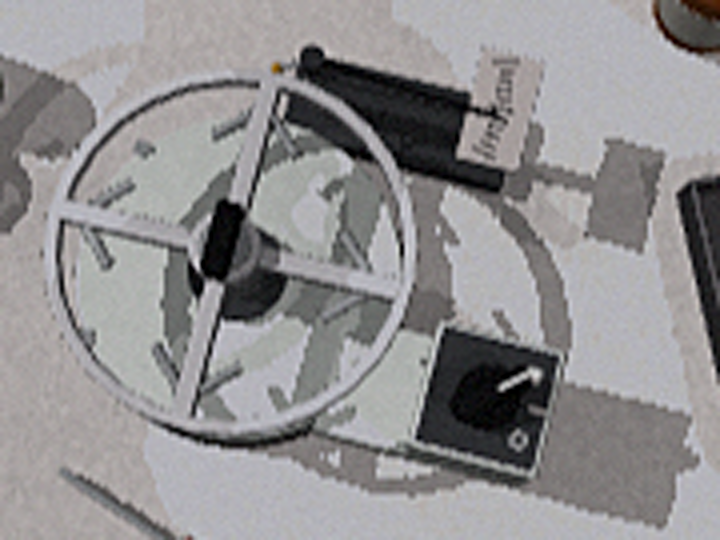

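View pics/s14c.png

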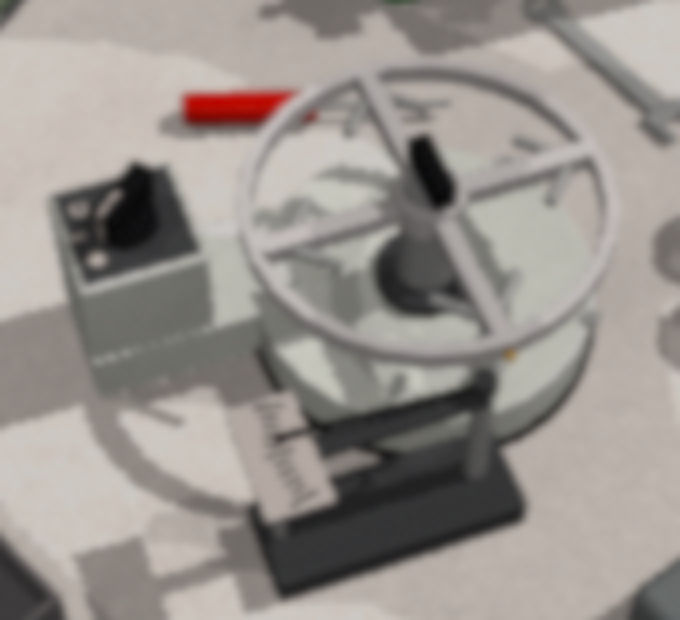

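```bash
python3 - <<'E'
from h import *
f=lambda x,y:((x+.5)/4-.5+170,(y+.5)/4-.5+120)
print([ray('top',f(*p),.122).round(4) for p in [(443,325),(562,350),(530,478),(412,450),(487,401)]])
fs=lambda x,y:((x+.5)/4-.5+180,(y+.5)/4-.5+130)
print([ray('scene',fs(*p),.122).round(4) for p in [(52,198),(165,165),(212,255),(85,295)]])
t=cv2.imread('pics/t14.png');s=cv2.imread('pics/s14.png')
crop(t,275,195,315,245,12,'kt');crop(s,185,165,245,215,12,'ks')
for z in(.13,.158):print(proj('top',[.4517,-.0227,z]),proj('scene',[.4517,-.0227,z]))
E
```

```text
[array([0.4951, 0.0093, 0.122 ]), array([ 0.4767, -0.0655,  0.122 ]), array([ 0.3968, -0.0412,  0.122 ]), array([0.4164, 0.0318, 0.122 ]), array([ 0.4457, -0.0165,  0.122 ])]
[array([ 0.4009, -0.0455,  0.122 ]), array([0.4207, 0.0274, 0.122 ]), array([0.4989, 0.0112, 0.122 ]), array([ 0.4782, -0.0684,  0.122 ])]
[293.95160597 217.08818478] [210.59411595 185.70500255]
[294.82776664 215.77187577] [209.53159345 178.68271994]
```

View pics/kt.png

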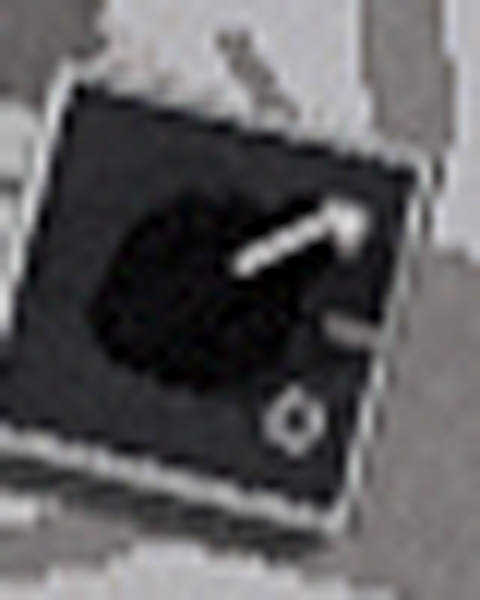

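View pics/ks.png

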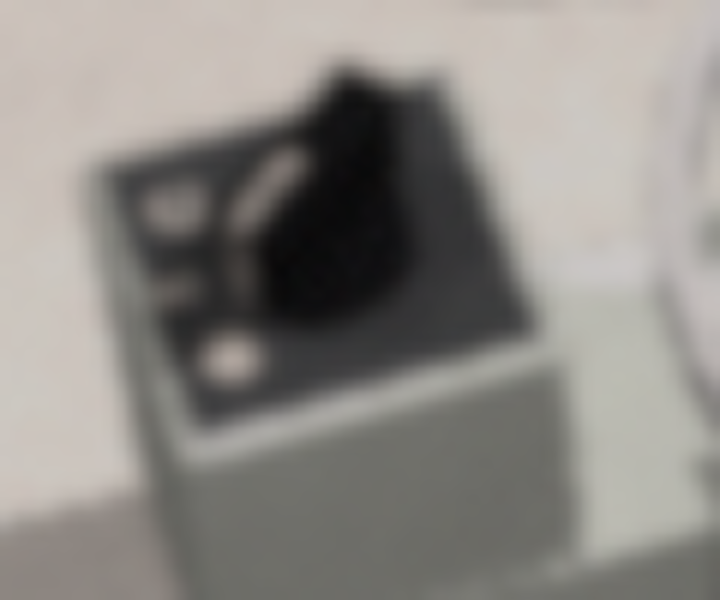

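```bash
python3 - <<'E'
from h import *
delta([.4495,-.019,.2],25.3)
E
```

```text
t 22.55 pos [ 0.4508 -0.2481  0.2766] yawy 30.14 F [-0.19 -0.62  0.17] w 0.0384 D dx dy dz [  7.46  11.39 -19.96] tw 0.084
```

arm_command(
  commands=[
    {"dx": 0, "dy": 0.5, "dz": -1, "twist": 0},
    {"dx": 0, "dy": 1.8, "dz": -3, "twist": 0.04},
    {"dx": 0, "dy": 3.2, "dz": -5.5, "twist": 0.08},
    {"dx": 0, "dy": 4.6, "dz": -8, "twist": 0.084},
    {"dx": 0, "dy": 6, "dz": -10.5, "twist": 0.084},
    {"dx": 0, "dy": 7.4, "dz": -13, "twist": 0.084},
    {"dx": 1, "dy": 8.8, "dz": -15.5, "twist": 0.084},
    {"dx": 2, "dy": 10.2, "dz": -18, "twist": 0.084},
    {"dx": 4, "dy": 11.2, "dz": -19.6, "twist": 0.084},
    {"dx": 6, "dy": 11.4, "dz": -20, "twist": 0.084},
    {"dx": 7.4, "dy": 11.4, "dz": -20, "twist": 0.084},
    {"dx": 7.4, "dy": 11.4, "dz": -20, "twist": 0.084},
  ],
)

```text
clock: 23.55
position: [0.4473, -0.0175, 0.198]
tool_rot: [-0.465, 1.563, -1.592]
force: [-1.1, 0.1, -1.1]
grip_width: 0.0386
```

```bash
python3 - <<'E'
from h import *
delta([.4495,-.019,.142],25.3)
s=grab('scene')
crop(s,180,130,260,210,8,'s15')
E
```

```text
t 23.55 pos [ 0.4473 -0.0175  0.198 ] yawy 25.44 F [-1.13  0.05 -1.1 ] w 0.0386 D dx dy dz [5.6  0.15 0.19] tw 0.002
```

View pics/s15.png

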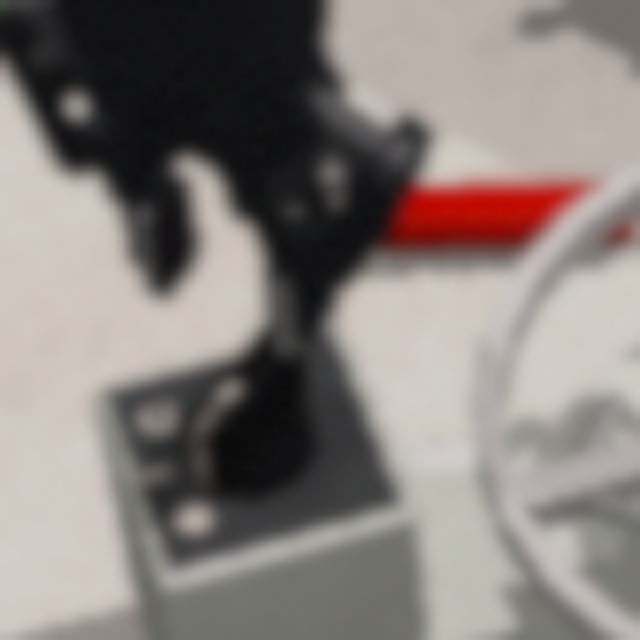

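arm_command(
  commands=[
    {"dx": 0.5, "dy": 0.15, "dz": 0.2, "twist": 0},
    {"dx": 1.2, "dy": 0.15, "dz": 0.2, "twist": 0},
    {"dx": 2, "dy": 0.15, "dz": 0.2, "twist": 0},
    {"dx": 3, "dy": 0.15, "dz": 0.2, "twist": 0},
    {"dx": 4, "dy": 0.15, "dz": 0.2, "twist": 0},
    {"dx": 5, "dy": 0.15, "dz": 0.2, "twist": 0},
    {"dx": 5.3, "dy": 0.15, "dz": 0.2, "twist": 0},
    {"dx": 5.3, "dy": 0.15, "dz": 0.2, "twist": 0},
    {"dx": 5.3, "dy": 0.15, "dz": 0.2, "twist": 0},
  ],
)

```text
clock: 24.35
position: [0.4504, -0.0192, 0.1464]
tool_rot: [-0.318, 1.563, -1.445]
force: [0.7, 0.6, 0.3]
grip_width: 0.0384
```

arm_command(
  commands=[
    {"dx": 0, "dy": 0, "dz": 0, "twist": 0},
    {"dx": 0, "dy": 0, "dz": 0, "twist": 0},
    {"dx": 0, "dy": 0, "dz": 0, "twist": 0},
    {"dx": 0, "dy": 0, "dz": 0, "twist": 0},
    {"dx": 0, "dy": 0, "dz": 0, "twist": 0},
    {"dx": 0, "dy": 0, "dz": 0, "twist": 0},
  ],
  grip=1,
  squeeze=20,
)

```text
clock: 24.85
position: [0.4479, -0.0207, 0.1463]
tool_rot: [-0.784, 1.559, -1.912]
force: [-17.5, -6.4, 14.2]
grip_width: 0.0146
```

```bash
python3 - <<'E'
from h import *
delta([.4495,-.019,.142],25.3);print(sensors.observe()['moment'].round(3))
s=grab('scene')
crop(s,180,130,260,210,8,'s16')
E
```

```text
t 24.85 pos [ 0.4479 -0.0207  0.1463] yawy 25.36 F [-17.54  -6.38  14.24] w 0.0146 D dx dy dz [ 0.43  0.22 -0.08] tw 0.001
[-1.468  3.885 -0.09 ]
```

View pics/s16.png

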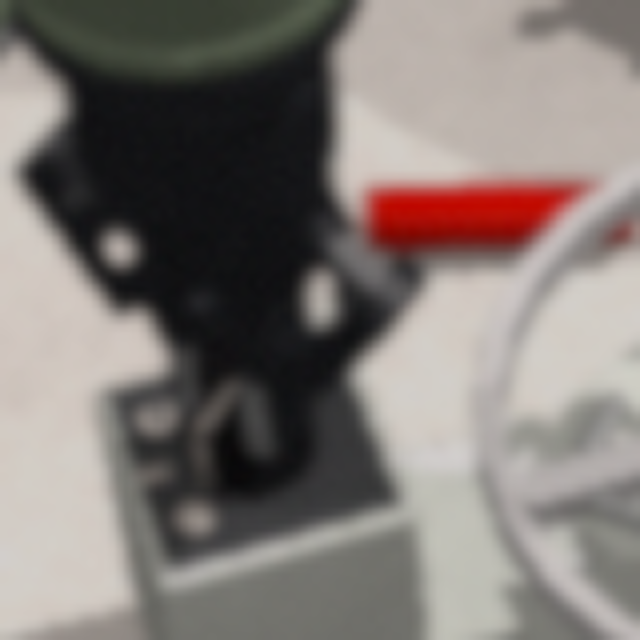

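arm_command(
  commands=[
    {"dx": 0, "dy": 0, "dz": 0, "twist": 0},
    {"dx": 0, "dy": 0, "dz": 0, "twist": 0},
  ],
)

```text
clock: 25.07
position: [0.4476, -0.0208, 0.1465]
tool_rot: [-0.789, 1.559, -1.918]
force: [-3.6, -0.5, 1.1]
grip_width: 0.0146
```

arm_command(
  commands=[
    {"dx": 0, "dy": -0.05, "dz": 0, "twist": 0},
    {"dx": 0, "dy": -0.1, "dz": 0, "twist": 0},
  ],
)

```text
clock: 25.23
position: [0.4474, -0.0209, 0.1466]
tool_rot: [-0.678, 1.56, -1.806]
force: [6.7, 3.8, -11.9]
grip_width: 0.0142
```

arm_command(
  commands=[
    {"dx": 0, "dy": 0.05, "dz": 0, "twist": 0},
    {"dx": 0, "dy": 0.05, "dz": 0, "twist": 0.08},
    {"dx": 0, "dy": 0.05, "dz": 0, "twist": 0.16},
    {"dx": 0, "dy": 0.05, "dz": 0, "twist": 0.24},
    {"dx": 0, "dy": 0.05, "dz": 0, "twist": 0.32},
    {"dx": 0, "dy": 0.05, "dz": 0, "twist": 0.35},
  ],
  squeeze=40,
)

```text
clock: 25.73
position: [0.447, -0.0209, 0.1466]
tool_rot: [-0.451, 1.559, -1.934]
force: [-6.0, -0.6, 3.1]
grip_width: 0.0137
```

```bash
python3 - <<'E'
from h import *
delta([.4476,-.0208,.1465],25.3-40.1);print(sensors.observe()['moment'].round(3))
s=grab('scene')
crop(s,180,130,260,210,8,'s17')
E
```

```text
t 25.73 pos [ 0.447  -0.0209  0.1466] yawy 5.01 F [-5.96 -0.59  3.06] w 0.0137 D dx dy dz [ 0.01  0.06 -0.01] tw 0.346
[-0.257  1.481  0.02 ]
```

View pics/s17.png

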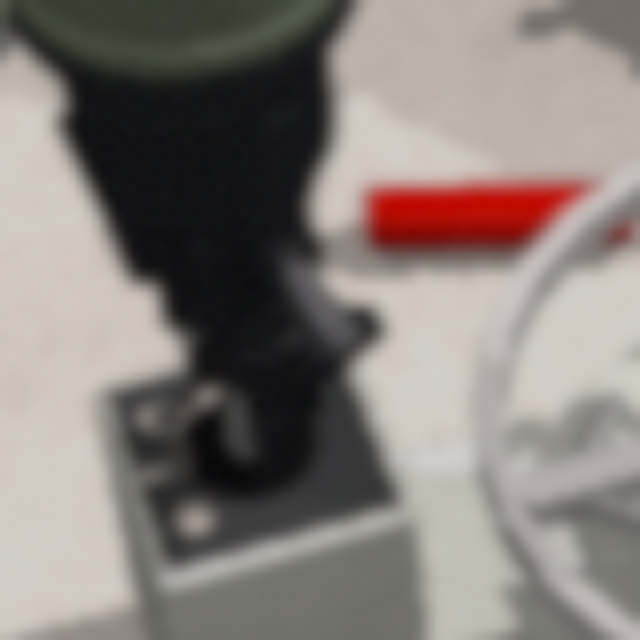

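arm_command(
  commands=[
    {"dx": 0, "dy": -0.03, "dz": 0, "twist": 0.08},
    {"dx": 0, "dy": -0.03, "dz": 0, "twist": 0.16},
    {"dx": 0, "dy": -0.05, "dz": 0, "twist": 0.24},
    {"dx": 0, "dy": -0.05, "dz": 0, "twist": 0.32},
    {"dx": 0, "dy": -0.05, "dz": 0, "twist": 0.36},
    {"dx": 0, "dy": -0.05, "dz": 0, "twist": 0.36},
  ],
)

```text
clock: 26.28
position: [0.4461, -0.0209, 0.1466]
tool_rot: [-0.134, 1.559, -1.979]
force: [-3.3, 1.1, -2.5]
grip_width: 0.0139
```

```bash
python3 - <<'E'
from h import *
delta([.4476,-.0208,.1465],25.3-40.1);print(sensors.observe()['moment'].round(3))
s=grab('scene')
crop(s,180,130,260,210,8,'s18')
E
```

```text
t 26.28 pos [ 0.4461 -0.0209  0.1466] yawy -15.72 F [-3.25  1.07 -2.45] w 0.0139 D dx dy dz [ 0.01  0.14 -0.05] tw -0.016
[ 0.33   0.721 -0.181]
```

View pics/s18.png

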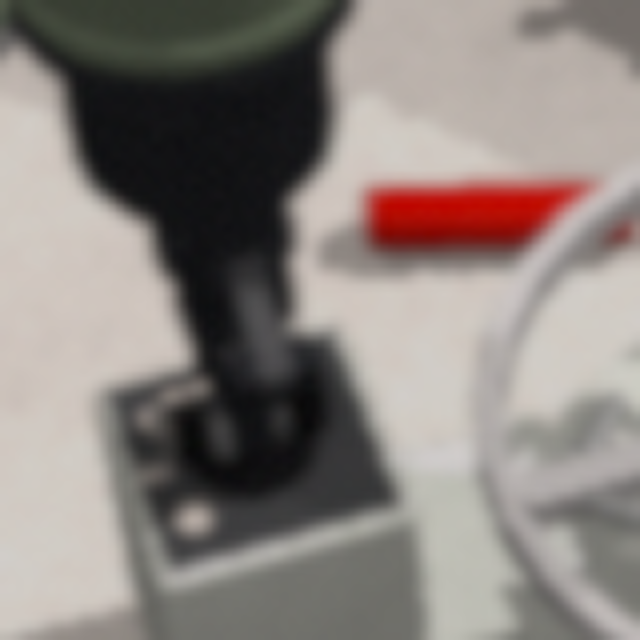

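```bash
python3 - <<'E'
from h import *
for a in(-64.7,-84.7,-104.8,-144.9):
    u=np.array([np.cos(np.radians(a)),np.sin(np.radians(a))])
    print(a,[((proj('scene',[*(np.array([.447,-.0205])+r*u),z])-[180,130])*8+4).round() for r,z in((.0,.158),(.025,.158),(.025,.13),(.034,.123))])
E
```

```text
-64.7 [array([238., 380.]), array([194., 437.]), array([203., 493.]), array([190., 527.])]
-84.7 [array([238., 380.]), array([173., 423.]), array([183., 479.]), array([162., 508.])]
-104.8 [array([238., 380.]), array([160., 404.]), array([170., 460.]), array([145., 482.])]
-144.9 [array([238., 380.]), array([163., 360.]), array([173., 417.]), array([149., 423.])]
```

arm_command(
  commands=[
    {"dx": 0, "dy": 0, "dz": 0, "twist": 0},
    {"dx": 0, "dy": 0, "dz": 0, "twist": 0},
    {"dx": 0, "dy": 0, "dz": 0, "twist": 0},
    {"dx": 0, "dy": 0, "dz": 0, "twist": 0},
  ],
  grip=0.1,
)

```text
clock: 26.67
position: [0.4464, -0.021, 0.1467]
tool_rot: [-0.1, 1.559, -1.942]
force: [0.2, -0.2, -0.1]
grip_width: 0.038
```

arm_command(
  commands=[
    {"dx": -1, "dy": 0, "dz": 0, "twist": 0},
    {"dx": -2, "dy": 0, "dz": 0, "twist": 0},
    {"dx": -4, "dy": 0, "dz": 0, "twist": 0},
    {"dx": -6, "dy": 0, "dz": 0, "twist": 0},
    {"dx": -8, "dy": 0, "dz": 0, "twist": 0},
    {"dx": -8, "dy": 0, "dz": 0, "twist": 0},
    {"dx": -8, "dy": 0, "dz": 0, "twist": 0},
  ],
)

```text
clock: 27.25
position: [0.4473, -0.0201, 0.2283]
tool_rot: [0.141, 1.559, -1.701]
force: [0.9, -0.0, -0.7]
grip_width: 0.0387
```

```bash
python3 - <<'E'
from h import *
delta([.547,.1437,.22],-14.7)
print(sensors.observe()['qpos'].round(2))
s=grab('scene');t=grab('top','t19')
crop(s,180,130,350,285,4,'s19')
E
```

```text
t 27.25 pos [ 0.4473 -0.0201  0.2283] yawy -15.54 F [ 0.89 -0.   -0.71] w 0.0387 D dx dy dz [  0.62   5.21 -18.46] tw -0.015
[ 0.39  0.3  -0.58  2.03  0.23  0.87 -0.59]
```

View pics/s19.png

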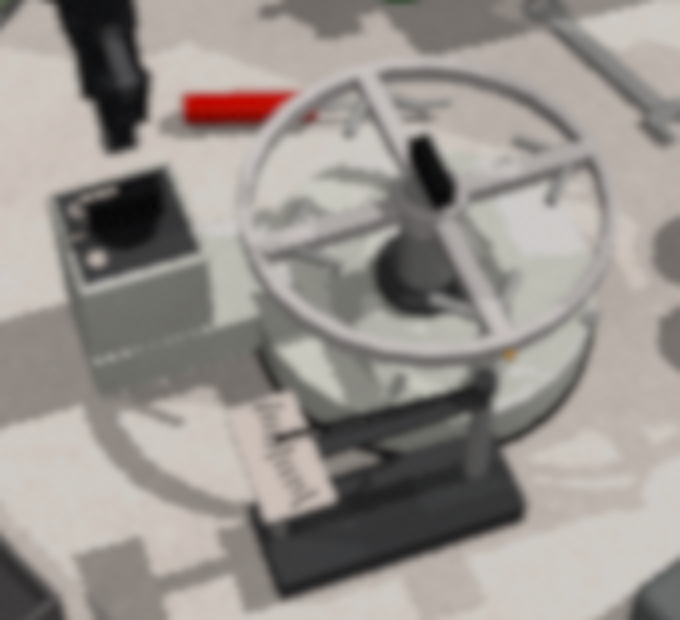

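View pics/t19.png

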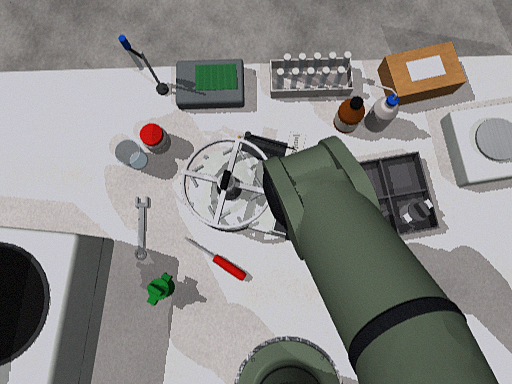

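```bash
python3 - <<'E'
from h import *
t=cv2.imread('pics/t14.png');s=cv2.imread('pics/s14.png')
crop(t,210,160,245,205,14,'ht');crop(s,270,155,310,190,14,'hs')
for n,im,(x0,y0,x1,y1) in(('top',t,(215,165,240,200)),('scene',s,(275,158,300,186))):
    g=cv2.cvtColor(im[y0:y1,x0:x1],cv2.COLOR_BGR2GRAY);m=(g<35).astype('uint8')
    k,l,st,ce=cv2.connectedComponentsWithStats(m);i=1+np.argmax(st[1:,4]);p=ce[i]+[x0,y0];print(n,st[i],p,ray(n,p,.154),ray(n,p,.16))
    print(proj(n,[.547,.1437,.156]))
E
```

```text
top [  5   5  11  20 134] [225.04477612 179.54477612] [0.54806964 0.14658016 0.154     ] [0.54674069 0.14596056 0.16      ]
[226.11948524 179.75744963]
scene [ 8  7 10 16 79] [287.21518987 172.86075949] [0.54721188 0.14373287 0.154     ] [0.55093598 0.14046506 0.16      ]
[287.18720842 172.2994018 ]
```

View pics/ht.png

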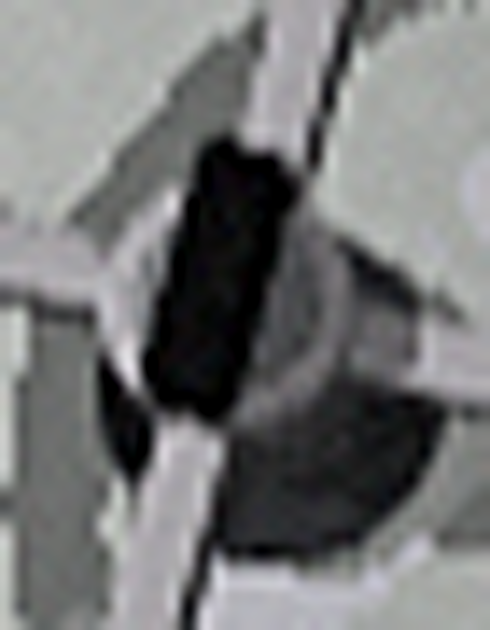

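View pics/hs.png

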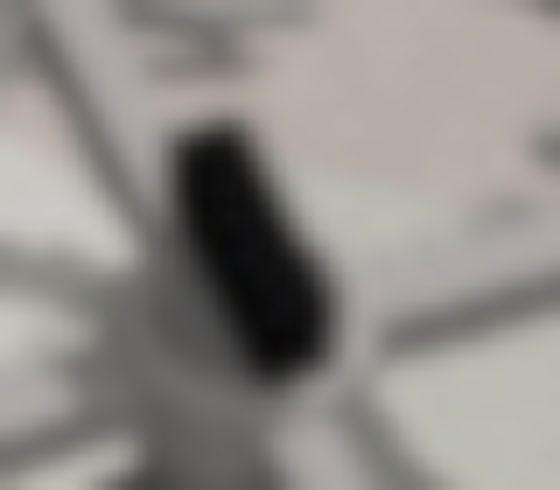

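arm_command(
  commands=[
    {"dx": 0, "dy": 0.3, "dz": -1, "twist": -0.05},
    {"dx": 0, "dy": 0.8, "dz": -3, "twist": -0.14},
    {"dx": 0, "dy": 1.4, "dz": -5, "twist": -0.24},
    {"dx": 0, "dy": 2, "dz": -7, "twist": -0.34},
    {"dx": 0, "dy": 2.6, "dz": -9.2, "twist": -0.44},
    {"dx": 0, "dy": 3.2, "dz": -11.4, "twist": -0.54},
    {"dx": 0, "dy": 3.8, "dz": -13.4, "twist": -0.64},
    {"dx": 0, "dy": 4.4, "dz": -15.4, "twist": -0.74},
    {"dx": 0, "dy": 4.9, "dz": -17.2, "twist": -0.84},
    {"dx": 0, "dy": 5.1, "dz": -18.2, "twist": -0.94},
    {"dx": 0, "dy": 5.2, "dz": -18.5, "twist": -1.04},
    {"dx": 0, "dy": 5.2, "dz": -18.5, "twist": -1.1},
  ],
)

```text
clock: 28.35
position: [0.5462, 0.1461, 0.2236]
tool_rot: [-1.345, 1.559, -2.077]
force: [-0.3, -0.5, -0.1]
grip_width: 0.0387
```

```bash
python3 - <<'E'
from h import *
delta([.547,.1445,.2],75.3)
print(sensors.observe()['qpos'].round(2))
E
```

```text
t 28.35 pos [0.5462 0.1461 0.2236] yawy 48.05 F [-0.35 -0.46 -0.11] w 0.0387 D dx dy dz [ 2.36 -0.04  0.16] tw -0.476
[ 0.2   0.56 -0.81  1.74  0.47  1.06  0.06]
```

arm_command(
  commands=[
    {"dx": 0, "dy": 0, "dz": 0.1, "twist": -0.1},
    {"dx": 0, "dy": 0, "dz": 0.16, "twist": -0.2},
    {"dx": 0, "dy": 0, "dz": 0.16, "twist": -0.3},
    {"dx": 0, "dy": 0, "dz": 0.16, "twist": -0.4},
    {"dx": 0.5, "dy": 0, "dz": 0.16, "twist": -0.476},
    {"dx": 1.5, "dy": 0, "dz": 0.16, "twist": -0.476},
    {"dx": 2.4, "dy": 0, "dz": 0.16, "twist": -0.476},
    {"dx": 2.4, "dy": 0, "dz": 0.16, "twist": -0.476},
    {"dx": 2.4, "dy": 0, "dz": 0.16, "twist": -0.476},
  ],
)

```text
clock: 29.1
position: [0.5469, 0.145, 0.1988]
tool_rot: [-1.914, 1.558, -2.172]
force: [-0.3, 0.9, 0.5]
grip_width: 0.0384
```

```bash
python3 - <<'E'
from h import *
delta([.547,.1445,.155],75.3)
s=grab('scene')
crop(s,180,130,350,285,4,'s20')
E
```

```text
t 29.1 pos [0.5469 0.145  0.1988] yawy 75.26 F [-0.34  0.86  0.55] w 0.0384 D dx dy dz [4.38 0.   0.04] tw -0.001
```

View pics/s20.png

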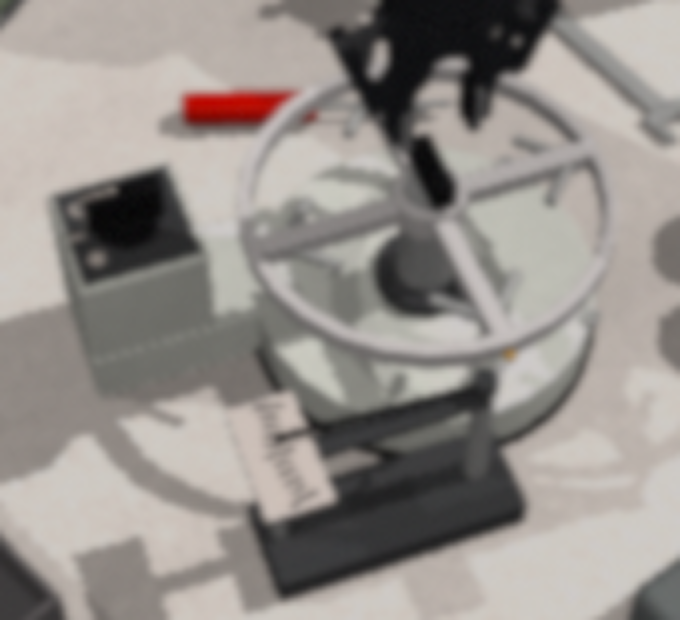

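arm_command(
  commands=[
    {"dx": 0.5, "dy": 0, "dz": 0.04, "twist": 0},
    {"dx": 1.2, "dy": 0, "dz": 0.04, "twist": 0},
    {"dx": 2, "dy": 0, "dz": 0.04, "twist": 0},
    {"dx": 3, "dy": 0, "dz": 0.04, "twist": 0},
    {"dx": 4, "dy": 0, "dz": 0.04, "twist": 0},
    {"dx": 4.3, "dy": 0, "dz": 0.04, "twist": 0},
    {"dx": 4.3, "dy": 0, "dz": 0.04, "twist": 0},
    {"dx": 4.3, "dy": 0, "dz": 0.04, "twist": 0},
  ],
)

```text
clock: 29.82
position: [0.5472, 0.1447, 0.1562]
tool_rot: [-1.891, 1.559, -2.148]
force: [0.1, -0.2, 0.6]
grip_width: 0.0387
```

arm_command(
  commands=[
    {"dx": 0, "dy": 0, "dz": 0, "twist": 0},
    {"dx": 0, "dy": 0, "dz": 0, "twist": 0},
    {"dx": 0, "dy": 0, "dz": 0, "twist": 0},
    {"dx": 0, "dy": 0, "dz": 0, "twist": 0},
    {"dx": 0, "dy": 0, "dz": 0, "twist": 0},
    {"dx": 0, "dy": 0, "dz": 0, "twist": 0},
  ],
  grip=1,
  squeeze=20,
)

```text
clock: 30.32
position: [0.5473, 0.1444, 0.1567]
tool_rot: [-1.838, 1.559, -2.095]
force: [-2.3, -3.7, 5.9]
grip_width: 0.0156
```

```bash
python3 - <<'E'
from h import *
delta([.547,.1445,.155],75.3)
s=grab('scene')
crop(s,180,130,350,285,4,'s21')
crop(s,232,222,310,262,9,'n21')
c=np.array([.547,.1445]);r=lambda x,y:c+R.from_euler('z',-14.7,degrees=True).as_matrix()[:2,:2]@np.array([x,y])
for x,y in((.138,-.02),(.138,-.148),(.118,-.148),(.158,-.148)):print(proj('scene',[*r(x,y),.125]),(proj('scene',[*r(x,y),.125])-[232,222])*9)
E
```

```text
t 30.32 pos [0.5473 0.1444 0.1567] yawy 75.27 F [-2.34 -3.66  5.87] w 0.0156 D dx dy dz [ 0.17  0.   -0.03] tw -0.001
[302.54601761 225.20099707] [634.91415853  28.80897361]
[251.53579851 242.5808131 ] [175.82218657 185.22731787]
[248.46604256 235.60021761] [148.19438302 122.40195846]
[254.67399753 249.71704747] [204.06597776 249.45342723]
```

View pics/s21.png

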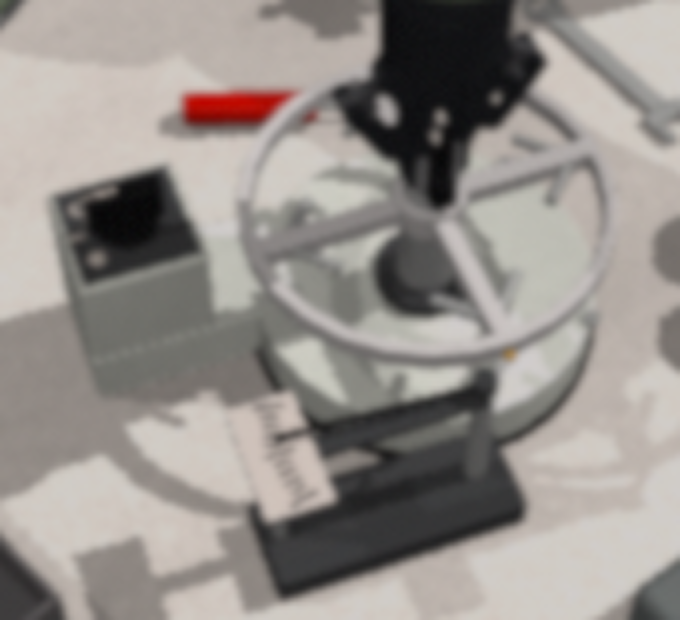

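View pics/n21.png

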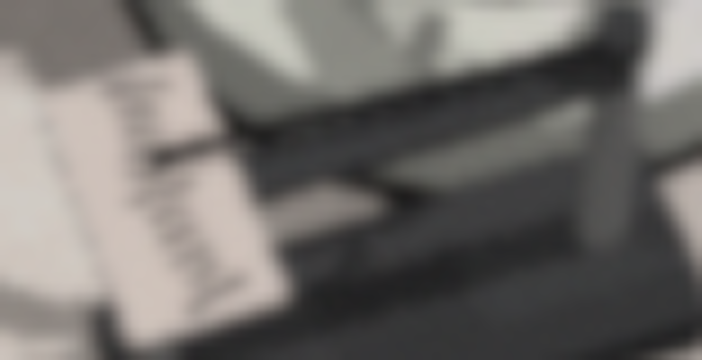

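arm_command(
  commands=[
    {"dx": 0, "dy": 0, "dz": 0, "twist": -0.02},
    {"dx": 0, "dy": 0, "dz": 0, "twist": -0.06},
    {"dx": 0, "dy": 0, "dz": 0, "twist": -0.11},
    {"dx": 0, "dy": 0, "dz": 0, "twist": -0.16},
    {"dx": 0, "dy": 0, "dz": 0, "twist": -0.21},
    {"dx": 0, "dy": 0, "dz": 0, "twist": -0.26},
    {"dx": 0, "dy": 0, "dz": 0, "twist": -0.31},
    {"dx": 0, "dy": 0, "dz": 0, "twist": -0.36},
    {"dx": 0, "dy": 0, "dz": 0, "twist": -0.41},
    {"dx": 0, "dy": 0, "dz": 0, "twist": -0.46},
    {"dx": 0, "dy": 0, "dz": 0, "twist": -0.5},
    {"dx": 0, "dy": 0, "dz": 0, "twist": -0.5},
  ],
  squeeze=40,
)

```text
clock: 31.37
position: [0.5473, 0.1447, 0.1568]
tool_rot: [-2.364, 1.559, -2.118]
force: [-1.2, 1.3, -0.2]
grip_width: 0.0149
```

```bash
cat >> h.py <<'E'
def look(k):
    delta([.5473,.1444,.1567],75.3)
    s=grab('scene','sc%s'%k); a=cv2.resize(s[222:262,232:310],None,fx=9,fy=9,interpolation=cv2.INTER_CUBIC)
    b=cv2.resize(s[140:225,232:340],None,fx=4,fy=4,interpolation=cv2.INTER_CUBIC)
    w=max(a.shape[1],b.shape[1]); p=lambda i:cv2.copyMakeBorder(i,0,0,0,w-i.shape[1],cv2.BORDER_CONSTANT)
    im=np.vstack([p(a)[:300],p(b)])[:600]; cv2.imwrite('pics/n%s.png'%k,im)
E
python3 -c "
from h import *
look(22)"
```

```text
t 31.37 pos [0.5473 0.1447 0.1568] yawy 104.08 F [-1.22  1.31 -0.18] w 0.0149 D dx dy dz [ 0.01 -0.03 -0.01] tw 0.502
```

View pics/n22.png

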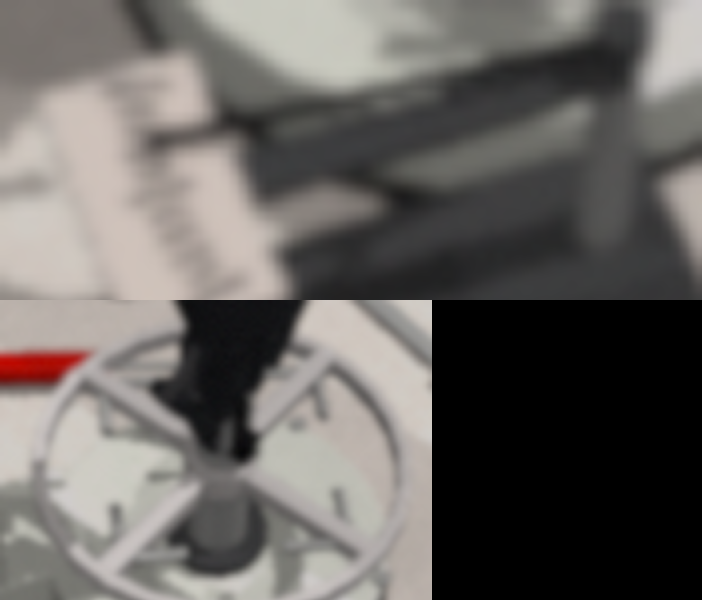

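arm_command(
  commands=[
    {"dx": 0, "dy": 0, "dz": 0, "twist": -0.03},
    {"dx": 0, "dy": 0, "dz": 0, "twist": -0.08},
    {"dx": 0, "dy": 0, "dz": 0, "twist": -0.13},
    {"dx": 0, "dy": 0, "dz": 0, "twist": -0.18},
    {"dx": 0, "dy": 0, "dz": 0, "twist": -0.23},
    {"dx": 0, "dy": 0, "dz": 0, "twist": -0.28},
    {"dx": 0, "dy": 0, "dz": 0, "twist": -0.32},
    {"dx": 0, "dy": 0, "dz": 0, "twist": -0.35},
    {"dx": 0, "dy": 0, "dz": 0, "twist": -0.35},
  ],
)

```text
clock: 32.17
position: [0.5472, 0.1449, 0.1568]
tool_rot: [-2.739, 1.56, -2.146]
force: [-1.2, 3.4, -1.9]
grip_width: 0.0147
```

```bash
python3 -c "
from h import *
look(23)"
```

```text
t 32.17 pos [0.5472 0.1449 0.1568] yawy 124.0 F [-1.15  3.38 -1.88] w 0.0147 D dx dy dz [ 0.01 -0.05 -0.02] tw 0.85
```

arm_command(
  commands=[
    {"dx": 0, "dy": 0, "dz": 0, "twist": -0.03},
    {"dx": 0, "dy": 0, "dz": 0, "twist": -0.08},
    {"dx": 0, "dy": 0, "dz": 0, "twist": -0.13},
    {"dx": 0, "dy": 0, "dz": 0, "twist": -0.18},
    {"dx": 0, "dy": 0, "dz": 0, "twist": -0.23},
    {"dx": 0, "dy": 0, "dz": 0, "twist": -0.28},
    {"dx": 0, "dy": 0, "dz": 0, "twist": -0.32},
    {"dx": 0, "dy": 0, "dz": 0, "twist": -0.35},
    {"dx": 0, "dy": 0, "dz": 0, "twist": -0.35},
  ],
)

```text
clock: 32.97
position: [0.5471, 0.1451, 0.1568]
tool_rot: [-3.112, 1.56, -2.171]
force: [-3.5, 2.4, -0.8]
grip_width: 0.0143
```

```bash
python3 -c "
from h import *
look(24)
print(sensors.observe()['qpos'].round(2))"
```

```text
t 32.97 pos [0.5471 0.1451 0.1568] yawy 143.95 F [-3.53  2.43 -0.8 ] w 0.0143 D dx dy dz [ 0.01 -0.06 -0.05] tw 1.198
[ 0.36  0.8  -1.13  1.79  0.81  1.12  1.46]
```

View pics/n23.png

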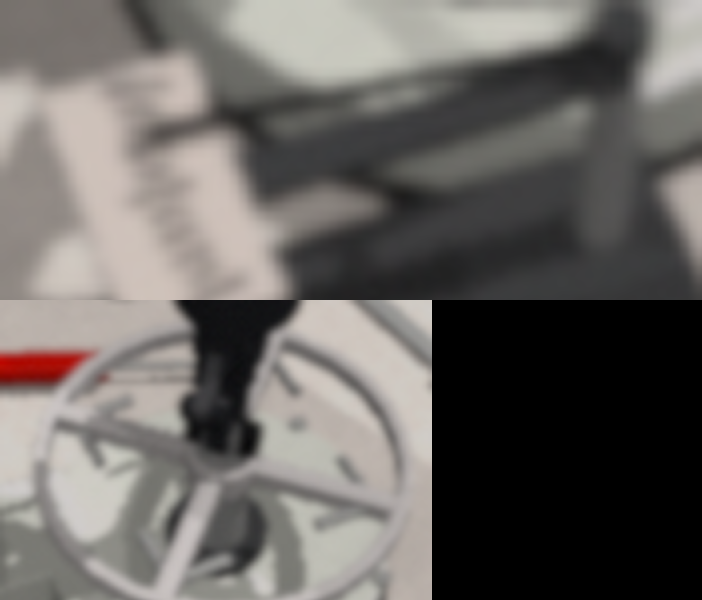

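View pics/n24.png

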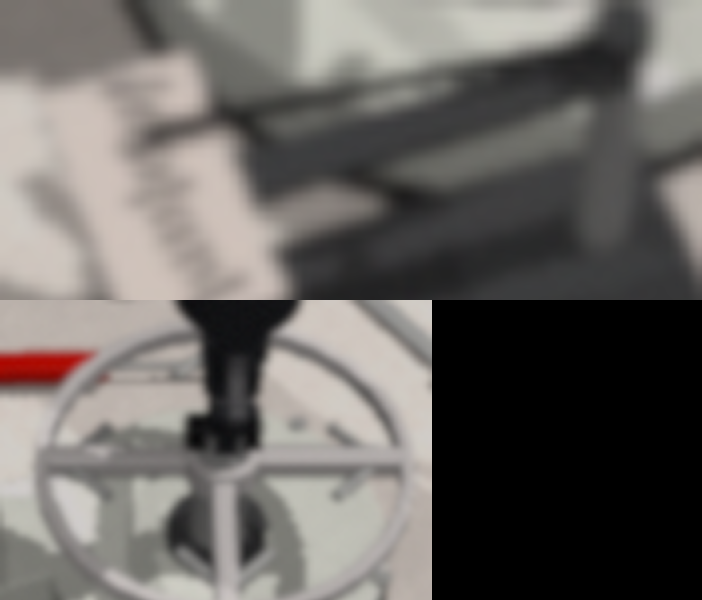

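arm_command(
  commands=[
    {"dx": 0, "dy": 0, "dz": 0, "twist": -0.03},
    {"dx": 0, "dy": 0, "dz": 0, "twist": -0.08},
    {"dx": 0, "dy": 0, "dz": 0, "twist": -0.13},
    {"dx": 0, "dy": 0, "dz": 0, "twist": -0.18},
    {"dx": 0, "dy": 0, "dz": 0, "twist": -0.23},
    {"dx": 0, "dy": 0, "dz": 0, "twist": -0.28},
    {"dx": 0, "dy": 0, "dz": 0, "twist": -0.32},
    {"dx": 0, "dy": 0, "dz": 0, "twist": -0.35},
    {"dx": 0, "dy": 0, "dz": 0, "twist": -0.35},
  ],
)

```text
clock: 33.77
position: [0.5469, 0.1453, 0.1568]
tool_rot: [2.786, 1.56, -2.205]
force: [-4.4, 3.1, -0.6]
grip_width: 0.015
```

```bash
python3 -c "
from h import *
look(25)
print(sensors.observe()['qpos'].round(2))"
```

```text
t 33.77 pos [0.5469 0.1453 0.1568] yawy 164.02 F [-4.41  3.08 -0.59] w 0.015 D dx dy dz [ 0.01 -0.06 -0.07] tw 1.548
[ 0.39  0.84 -1.2   1.79  0.86  1.16  1.77]
```

arm_command(
  commands=[
    {"dx": 0, "dy": 0, "dz": 0, "twist": -0.03},
    {"dx": 0, "dy": 0, "dz": 0, "twist": -0.08},
    {"dx": 0, "dy": 0, "dz": 0, "twist": -0.13},
    {"dx": 0, "dy": 0, "dz": 0, "twist": -0.18},
    {"dx": 0, "dy": 0, "dz": 0, "twist": -0.23},
    {"dx": 0, "dy": 0, "dz": 0, "twist": -0.28},
    {"dx": 0, "dy": 0, "dz": 0, "twist": -0.32},
    {"dx": 0, "dy": 0, "dz": 0, "twist": -0.35},
    {"dx": 0, "dy": 0, "dz": 0, "twist": -0.35},
  ],
)

```text
clock: 34.57
position: [0.5466, 0.1453, 0.1568]
tool_rot: [2.414, 1.559, -2.228]
force: [-5.7, 2.2, 0.8]
grip_width: 0.015
```

```bash
python3 - <<'E'
from h import *
look(26)
print(sensors.observe()['qpos'].round(2))
import numpy as np
for k in('pics/s14','pics/sc22','pics/sc23','pics/sc24','pics/sc25','pics/sc26'):
    g=cv2.cvtColor(cv2.imread(k+'.png'),cv2.COLOR_BGR2GRAY).astype(float)
    print(k);print(g[232:243,250:258].astype(int).T)
E
```

```text
t 34.57 pos [0.5466 0.1453 0.1568] yawy -175.95 F [-5.71  2.16  0.79] w 0.015 D dx dy dz [ 0.01 -0.06 -0.1 ] tw 1.898
[ 0.42  0.88 -1.26  1.79  0.91  1.21  2.08]
pics/s14
[[158 164 164 162 156 138  97  70  96 125 132]
 [165 170 170 168 161 138  95  82 116 136 134]
 [169 170 171 169 158 129  90  99 133 145 139]
 [163 165 168 167 151 115  87 112 147 156 152]
 [139 146 156 159 143 105  88 124 155 166 165]
 [106 111 127 138 129  96  96 134 161 169 170]
 [ 89  81  87 100 101  83  97 133 158 168 170]
 [ 94  78  63  60  64  66  89 117 142 158 165]]
pics/sc22
[[181 189 185 165 119  83 105 136 150 156 154]
 [189 194 190 168 118  91 125 159 171 167 155]
 [193 194 188 163 114  97 136 172 184 175 160]
 [185 187 181 152 107 101 142 177 189 184 175]
 [157 164 161 133  96 108 149 181 193 192 189]
 [116 123 125 102  83 111 154 183 194 196 195]
 [ 93  85  80  67  74 114 152 178 189 193 196]
 [ 95  79  56  46  73 112 141 156 169 181 188]]
pics/sc23
[[180 184 164 124  86  98 135 162 161 158 154]
 [189 189 167 120  88 115 153 175 177 168 154]
 [192 187 163 114  93 131 169 187 188 176 161]
 [184 176 149 
[... 682 characters left out ...]
4 109 102 139 169 176 169 156]
 [194 194 179 141 102 115 155 181 188 177 162]
 [187 186 170 129  96 123 164 188 194 185 177]
 [159 163 153 116  93 128 169 191 195 193 191]
 [117 123 120  95  93 133 170 190 196 197 197]
 [ 94  85  77  70  95 136 166 183 191 194 197]
 [ 96  79  58  55  90 129 150 160 171 182 190]]
pics/sc26
[[185 193 192 186 164 126  91 101 131 153 156]
 [194 198 198 192 168 121  91 119 152 165 157]
 [197 199 199 191 165 114  94 131 166 172 163]
 [189 193 194 184 150 103  99 141 176 183 178]
 [161 170 179 168 131  92 111 155 185 194 193]
 [118 130 143 137 106  88 124 167 192 198 199]
 [ 95  91  93  91  76  90 133 169 189 196 199]
 [ 97  82  64  52  57  88 126 152 171 184 192]]
```

View pics/n26.png

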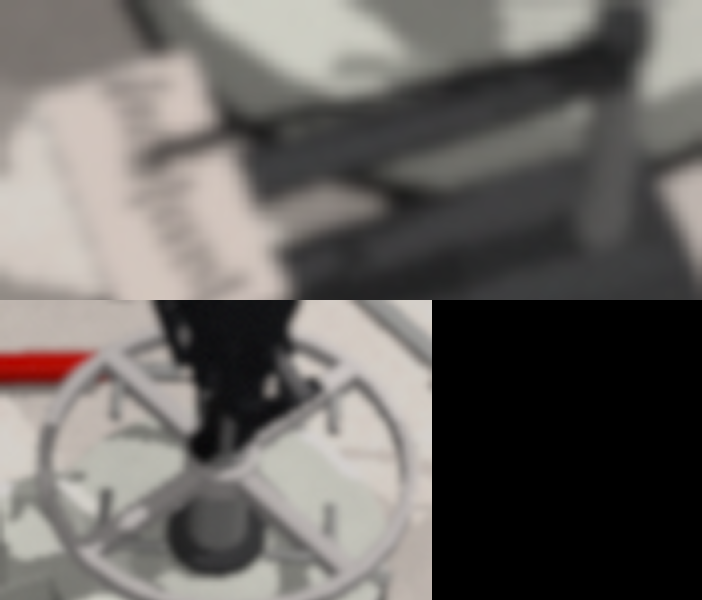

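```bash
cat > needle.py <<'E'
from h import *
from scipy.optimize import curve_fit
def nd(k):
    g=cv2.cvtColor(cv2.imread('pics/'+k+'.png'),cv2.COLOR_BGR2GRAY).astype(float); out=[]
    for c in range(250,255):
        p=g[233:242,c]; i=1+np.argmin(p[1:-1]); a,b,d=p[i-1],p[i],p[i+1]; out.append(i+.5*(a-d)/(a-2*b+d)+233)
    return np.array(out)
if __name__=='__main__':
    K=['s14','sc22','sc23','sc24','sc25','sc26'];A=np.array([75.3,104.08,124,143.95,164.02,184.05])
    Y=np.array([nd(k) for k in K]);print(Y.round(2))
    y=Y.mean(1)
    f=lambda a,o,m,p:o-m*np.cos(np.radians(a-p))
    for sel in (range(6),range(1,6)):
        sel=list(sel);q,cv=curve_fit(f,A[sel],y[sel],[240,5,134]);print(q.round(3),np.sqrt(np.diag(cv)).round(3),(f(A,*q)-y).round(2))
    q,cv=curve_fit(lambda a,o,p:f(a,o,7.5*.15/.15/2.,p),A,y,[240,134]);print(q)
E
python3 needle.py
```

```text
[[239.01 238.78 238.31 238.03 237.82]
 [237.12 236.94 236.8  236.63 236.26]
 [236.26 236.04 235.86 235.61 235.16]
 [236.23 236.02 235.83 235.6  235.15]
 [236.87 236.66 236.25 236.05 235.9 ]
 [238.28 238.02 237.85 237.59 237.17]]
[241.32    5.573 134.804] [0.341 0.411 1.323] [ 0.1  -0.22  0.06  0.05  0.11 -0.1 ]
[242.325   6.667 137.108] [0.249 0.279 0.585] [ 0.79 -0.01  0.05 -0.06  0.03 -0.01]
[239.83660865 136.84066255]
```

arm_command(
  commands=[
    {"dx": 0, "dy": 0, "dz": 0, "twist": 0.04},
    {"dx": 0, "dy": 0, "dz": 0, "twist": 0.09},
    {"dx": 0, "dy": 0, "dz": 0, "twist": 0.14},
    {"dx": 0, "dy": 0, "dz": 0, "twist": 0.18},
    {"dx": 0, "dy": 0, "dz": 0, "twist": 0.18},
    {"dx": 0, "dy": 0, "dz": 0, "twist": 0.18},
  ],
)

```text
clock: 35.12
position: [0.5467, 0.1452, 0.1568]
tool_rot: [2.624, 1.559, -2.199]
force: [-0.5, 1.9, -3.5]
grip_width: 0.015
```

```bash
python3 -c "
from needle import *
look(30);print(nd('sc30').mean())"
```

```text
t 35.12 pos [0.5467 0.1452 0.1568] yawy 173.68 F [-0.54  1.94 -3.47] w 0.015 D dx dy dz [ 0.01 -0.07 -0.07] tw 1.717
236.59303788859202
```

arm_command(
  commands=[
    {"dx": 0, "dy": 0, "dz": 0, "twist": 0.04},
    {"dx": 0, "dy": 0, "dz": 0, "twist": 0.09},
    {"dx": 0, "dy": 0, "dz": 0, "twist": 0.14},
    {"dx": 0, "dy": 0, "dz": 0, "twist": 0.18},
    {"dx": 0, "dy": 0, "dz": 0, "twist": 0.18},
    {"dx": 0, "dy": 0, "dz": 0, "twist": 0.18},
  ],
)

```text
clock: 35.67
position: [0.5468, 0.1453, 0.1568]
tool_rot: [2.806, 1.559, -2.195]
force: [-0.4, 1.8, -3.7]
grip_width: 0.0149
```

```bash
python3 -c "
from needle import *
look(31);print(nd('sc31').mean())"
```

```text
t 35.67 pos [0.5468 0.1453 0.1568] yawy 163.5 F [-0.36  1.8  -3.74] w 0.0149 D dx dy dz [ 0.01 -0.07 -0.07] tw 1.539
235.84338433047637
```

arm_command(
  commands=[
    {"dx": 0, "dy": 0, "dz": 0, "twist": 0.04},
    {"dx": 0, "dy": 0, "dz": 0, "twist": 0.09},
    {"dx": 0, "dy": 0, "dz": 0, "twist": 0.14},
    {"dx": 0, "dy": 0, "dz": 0, "twist": 0.19},
    {"dx": 0, "dy": 0, "dz": 0, "twist": 0.24},
    {"dx": 0, "dy": 0, "dz": 0, "twist": 0.28},
    {"dx": 0, "dy": 0, "dz": 0, "twist": 0.28},
    {"dx": 0, "dy": 0, "dz": 0, "twist": 0.28},
  ],
)

```text
clock: 36.38
position: [0.547, 0.1451, 0.1568]
tool_rot: [3.094, 1.559, -2.184]
force: [0.5, 1.1, -4.1]
grip_width: 0.0147
```

```bash
python3 -c "
from needle import *
look(32);print(nd('sc32').mean())"
```

```text
t 36.38 pos [0.547  0.1451 0.1568] yawy 147.58 F [ 0.51  1.15 -4.11] w 0.0147 D dx dy dz [ 0.01 -0.07 -0.04] tw 1.261
235.34571980620484
```

arm_command(
  commands=[
    {"dx": 0, "dy": 0, "dz": 0, "twist": 0.04},
    {"dx": 0, "dy": 0, "dz": 0, "twist": 0.09},
    {"dx": 0, "dy": 0, "dz": 0, "twist": 0.14},
    {"dx": 0, "dy": 0, "dz": 0, "twist": 0.19},
    {"dx": 0, "dy": 0, "dz": 0, "twist": 0.24},
    {"dx": 0, "dy": 0, "dz": 0, "twist": 0.29},
    {"dx": 0, "dy": 0, "dz": 0, "twist": 0.34},
    {"dx": 0, "dy": 0, "dz": 0, "twist": 0.39},
    {"dx": 0, "dy": 0, "dz": 0, "twist": 0.44},
    {"dx": 0, "dy": 0, "dz": 0, "twist": 0.48},
    {"dx": 0, "dy": 0, "dz": 0, "twist": 0.48},
    {"dx": 0, "dy": 0, "dz": 0, "twist": 0.48},
  ],
)

```text
clock: 37.43
position: [0.5472, 0.1449, 0.1568]
tool_rot: [-2.682, 1.559, -2.155]
force: [2.8, 0.4, -3.2]
grip_width: 0.0151
```

```bash
python3 -c "
from needle import *
look(33);print(nd('sc33').mean())"
```

```text
t 37.43 pos [0.5472 0.1449 0.1568] yawy 120.2 F [ 2.81  0.39 -3.19] w 0.0151 D dx dy dz [ 0.01 -0.05 -0.02] tw 0.784
235.37004050809432
```

arm_command(
  commands=[
    {"dx": 0, "dy": 0, "dz": 0, "twist": 0.04},
    {"dx": 0, "dy": 0, "dz": 0, "twist": 0.09},
    {"dx": 0, "dy": 0, "dz": 0, "twist": 0.14},
    {"dx": 0, "dy": 0, "dz": 0, "twist": 0.18},
    {"dx": 0, "dy": 0, "dz": 0, "twist": 0.18},
    {"dx": 0, "dy": 0, "dz": 0, "twist": 0.18},
  ],
)

```text
clock: 37.98
position: [0.5472, 0.1448, 0.1568]
tool_rot: [-2.502, 1.559, -2.153]
force: [2.8, -0.7, -3.4]
grip_width: 0.0149
```

```bash
python3 -c "
from needle import *
look(34);print(nd('sc34').mean())"
```

```text
t 37.98 pos [0.5472 0.1448 0.1568] yawy 110.02 F [ 2.77 -0.67 -3.44] w 0.0149 D dx dy dz [ 0.01 -0.04 -0.  ] tw 0.606
235.79557418390695
```

arm_command(
  commands=[
    {"dx": 0, "dy": 0, "dz": 0, "twist": 0.04},
    {"dx": 0, "dy": 0, "dz": 0, "twist": 0.09},
    {"dx": 0, "dy": 0, "dz": 0, "twist": 0.14},
    {"dx": 0, "dy": 0, "dz": 0, "twist": 0.18},
    {"dx": 0, "dy": 0, "dz": 0, "twist": 0.18},
    {"dx": 0, "dy": 0, "dz": 0, "twist": 0.18},
  ],
)

```text
clock: 38.53
position: [0.5472, 0.1447, 0.1568]
tool_rot: [-2.324, 1.559, -2.152]
force: [3.0, -2.0, -3.4]
grip_width: 0.0151
```

```bash
python3 -c "
from needle import *
look(35);print(nd('sc35').mean())"
```

```text
t 38.53 pos [0.5472 0.1447 0.1568] yawy 99.84 F [ 2.96 -1.96 -3.45] w 0.0151 D dx dy dz [ 0.01 -0.03  0.  ] tw 0.428
236.34802768487097
```

```bash
python3 - <<'E'
from needle import *
g=lambda k:cv2.cvtColor(cv2.imread('pics/'+k+'.png'),cv2.COLOR_BGR2GRAY).astype(np.float32)
a=g('sc24')
for k in['s14','sc22','sc23','sc24','sc25','sc26','sc30','sc31','sc32','sc33','sc34','sc35']:
    b=g(k)
    sh=[cv2.phaseCorrelate(a[y0:y1,x0:x1],b[y0:y1,x0:x1],cv2.createHanningWindow((x1-x0,y1-y0),cv2.CV_32F))[0] for x0,y0,x1,y1 in((330,230,450,330),(190,300,260,370),(60,220,200,350))]
    print(k,np.round(sh,2).tolist())
    crop(cv2.imread('pics/'+k+'.png'),232,222,310,262,5,'q'+k)
im=np.vstack([cv2.imread('pics/q'+k+'.png') for k in('sc24','sc32','sc33')]);cv2.imwrite('pics/cmp.png',im)
E
```

```text
s14 [[-0.03, -0.02], [-0.01, 0.03], [0.05, 0.44]]
sc22 [[0.23, -0.1], [-0.03, -0.08], [0.01, 0.41]]
sc23 [[0.3, -0.08], [-0.11, -0.06], [-0.0, 0.43]]
sc24 [[0.26, -0.26], [-0.0, 0.0], [-0.0, 0.5]]
sc25 [[0.32, -0.37], [-0.05, -0.08], [-0.01, 0.58]]
sc26 [[0.37, -0.32], [-0.02, -0.06], [-0.01, 0.55]]
sc30 [[0.19, -0.57], [-0.06, -0.08], [-0.02, 0.56]]
sc31 [[0.22, -0.46], [-0.03, -0.05], [0.04, 0.52]]
sc32 [[0.09, -0.63], [-0.13, -0.09], [0.0, 0.48]]
sc33 [[0.31, -0.86], [-0.01, -0.01], [-0.01, 0.35]]
sc34 [[0.33, -1.12], [-0.02, -0.01], [0.0, 0.38]]
sc35 [[0.48, -0.84], [0.0, 0.02], [0.0, 0.4]]
```

View pics/cmp.png

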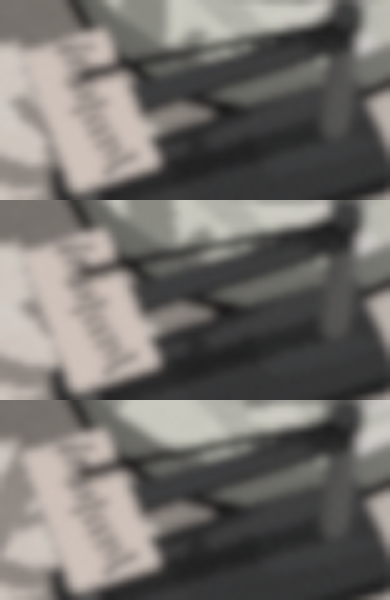

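```bash
python3 - <<'E'
from needle import *
f=lambda a,o,m,p:o-m*np.cos(np.radians(a-p))
A=np.array([173.68,163.5,147.58,120.2,110.02,99.84]);y=np.array([nd('sc3%d'%i).mean() for i in range(6)])
q,cv=curve_fit(f,A,y,[240,5,134]);print(q.round(3),np.sqrt(np.diag(cv)).round(3),(f(A,*q)-y).round(2))
for k in['sc24','sc32']:
    g=cv2.cvtColor(cv2.imread('pics/'+k+'.png'),cv2.COLOR_BGR2GRAY);print(g[230:243,250:258].T)
# rotor angle check from images: knob/spoke visible? compare sc25 vs sc31 rotor region
a,b=[cv2.imread('pics/%s.png'%k)[140:225,232:340] for k in('sc25','sc31')]
cv2.imwrite('pics/rc.png',cv2.resize(np.hstack([a,b]),None,fx=3.6,fy=3.6,interpolation=cv2.INTER_CUBIC))
E
```

```text
[241.62    6.463 135.345] [0.303 0.34  0.472] [-0.04  0.08 -0.04  0.01 -0.02  0.01]
[[179 171 181 184 165 123  87 100 136 162 162 158 154]
 [187 184 190 189 167 119  90 117 154 176 177 169 155]
 [188 190 192 188 163 112  93 132 170 188 188 176 161]
 [173 181 184 176 149 104  99 142 178 193 193 184 176]
 [143 152 154 148 124  94 110 153 184 194 196 192 190]
 [114 115 112 104  89  84 119 161 186 194 196 196 195]
 [105 101  91  74  60  75 119 156 177 185 190 193 196]
 [105 103  94  74  51  63 103 137 154 160 169 181 188]]
[[179 171 181 181 154 107  89 122 155 169 163 158 154]
 [187 184 188 183 152 105  96 136 171 183 178 169 155]
 [188 190 191 176 139  97 105 145 180 192 189 176 161]
 [173 181 181 165 125  92 117 158 186 195 193 184 176]
 [143 153 151 138 105  90 128 169 190 196 196 192 190]
 [114 116 110  97  78  88 134 172 190 195 196 196 196]
 [104 100  89  69  56  79 126 163 180 186 190 193 195]
 [105 102  91  66  45  65 106 140 155 160 170 181 188]]
```

View pics/rc.png

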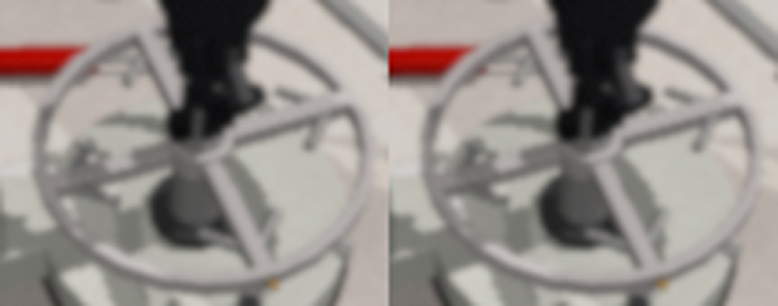

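arm_command(
  commands=[
    {"dx": 0, "dy": 0, "dz": 0, "twist": -0.04},
    {"dx": 0, "dy": 0, "dz": 0, "twist": -0.1},
    {"dx": 0, "dy": 0, "dz": 0, "twist": -0.16},
    {"dx": 0, "dy": 0, "dz": 0, "twist": -0.22},
    {"dx": 0, "dy": 0, "dz": 0, "twist": -0.28},
    {"dx": 0, "dy": 0, "dz": 0, "twist": -0.34},
    {"dx": 0, "dy": 0, "dz": 0, "twist": -0.4},
    {"dx": 0, "dy": 0, "dz": 0, "twist": -0.46},
    {"dx": 0, "dy": 0, "dz": 0, "twist": -0.52},
    {"dx": 0, "dy": 0, "dz": 0, "twist": -0.58},
    {"dx": 0, "dy": 0, "dz": 0, "twist": -0.65},
    {"dx": 0, "dy": 0, "dz": 0, "twist": -0.65},
  ],
)

```text
clock: 39.58
position: [0.5471, 0.1451, 0.1568]
tool_rot: [-3.05, 1.56, -2.223]
force: [0.4, 1.5, -0.3]
grip_width: 0.0149
```

arm_command(
  commands=[
    {"dx": 0, "dy": 0, "dz": 0, "twist": 0},
    {"dx": 0, "dy": 0, "dz": 0, "twist": 0},
    {"dx": 0, "dy": 0, "dz": 0, "twist": 0},
    {"dx": 0, "dy": 0, "dz": 0, "twist": 0},
  ],
)

```text
clock: 39.92
position: [0.5471, 0.1451, 0.1568]
tool_rot: [-3.044, 1.56, -2.217]
force: [0.7, 0.8, -2.0]
grip_width: 0.0145
```

```bash
python3 -c "
from needle import *
look(40);print(nd('sc40').mean())"
```

```text
t 39.92 pos [0.5471 0.1451 0.1568] yawy 137.35 F [ 0.73  0.84 -1.96] w 0.0145 D dx dy dz [ 0.01 -0.06 -0.03] tw 1.083
236.1947728516694
```

```bash
python3 - <<'E'
from needle import *
for i in range(6):
    grab('scene','j%d'%i);print(sensors.observe()['clock'],nd('j%d'%i).round(2))
E
```

```text
40.0167 [236.74 236.39 236.12 235.96 235.77]
40.0667 [236.74 236.38 236.13 235.96 235.77]
40.1167 [236.74 236.4  236.13 235.96 235.77]
40.1667 [236.72 236.38 236.13 235.96 235.76]
40.2167 [236.74 236.38 236.13 235.96 235.77]
40.2667 [236.75 236.38 236.13 235.96 235.77]
```

View pics/n40.png

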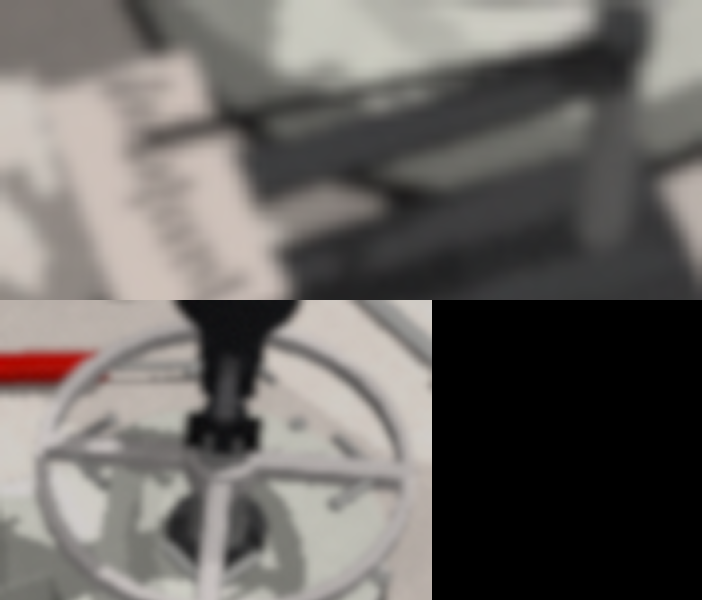

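arm_command(
  commands=[
    {"dx": 0, "dy": 0, "dz": 0, "twist": 0.01},
    {"dx": 0, "dy": 0, "dz": 0, "twist": 0.025},
    {"dx": 0, "dy": 0, "dz": 0, "twist": 0.025},
    {"dx": 0, "dy": 0, "dz": 0, "twist": 0.025},
  ],
)

```text
clock: 40.6
position: [0.5471, 0.1451, 0.1568]
tool_rot: [-3.02, 1.559, -2.218]
force: [0.5, -0.4, -2.9]
grip_width: 0.0154
```

```bash
python3 -c "
from needle import *
look(41);print(nd('sc41').mean());print(sensors.observe()['moment'])"
```

```text
t 40.6 pos [0.5471 0.1451 0.1568] yawy 135.95 F [ 0.48 -0.37 -2.92] w 0.0154 D dx dy dz [ 0.01 -0.06 -0.03] tw 1.058
235.9478081789435
[ 0.22210999 -0.44719953  0.04336891]
```

arm_command(
  commands=[
    {"dx": 0, "dy": 0, "dz": 0, "twist": 0},
    {"dx": 0, "dy": 0, "dz": 0, "twist": 0},
    {"dx": 0, "dy": 0, "dz": 0, "twist": 0},
    {"dx": 0, "dy": 0, "dz": 0, "twist": 0},
  ],
  grip=0.1,
)

```text
clock: 40.98
position: [0.5471, 0.1451, 0.1569]
tool_rot: [-3.016, 1.559, -2.214]
force: [-0.4, 0.4, 0.1]
grip_width: 0.0382
```

arm_command(
  commands=[
    {"dx": -0.6, "dy": 0, "dz": 0, "twist": 0},
    {"dx": -1.5, "dy": 0, "dz": 0, "twist": 0},
    {"dx": -3, "dy": 0, "dz": 0, "twist": 0},
    {"dx": -5, "dy": 0, "dz": 0, "twist": 0},
    {"dx": -7, "dy": 0, "dz": 0, "twist": 0},
    {"dx": -7, "dy": 0, "dz": 0, "twist": 0},
    {"dx": -7, "dy": 0, "dz": 0, "twist": 0},
  ],
)

```text
clock: 41.57
position: [0.548, 0.1459, 0.2287]
tool_rot: [-2.85, 1.561, -2.048]
force: [0.1, -0.3, -1.1]
grip_width: 0.0385
```

```bash
python3 - <<'E'
from needle import *
look(42);print(nd('sc42').mean())
delta([.4470,-.0207,.23],-14.7)
s=cv2.imread('pics/sc42.png');crop(s,180,130,350,285,4,'s42')
E
```

```text
t 41.57 pos [0.548  0.1459 0.2287] yawy 135.94 F [ 0.15 -0.3  -1.15] w 0.0385 D dx dy dz [ 7.2  -0.04 -0.09] tw 1.058
235.542341413677
t 41.62 pos [0.5477 0.1456 0.2277] yawy 135.95 F [-0.82 -0.01 -0.01] w 0.0382 D dx dy dz [ -0.02  -4.33 -18.96] tw 2.629
```

View pics/s42.png

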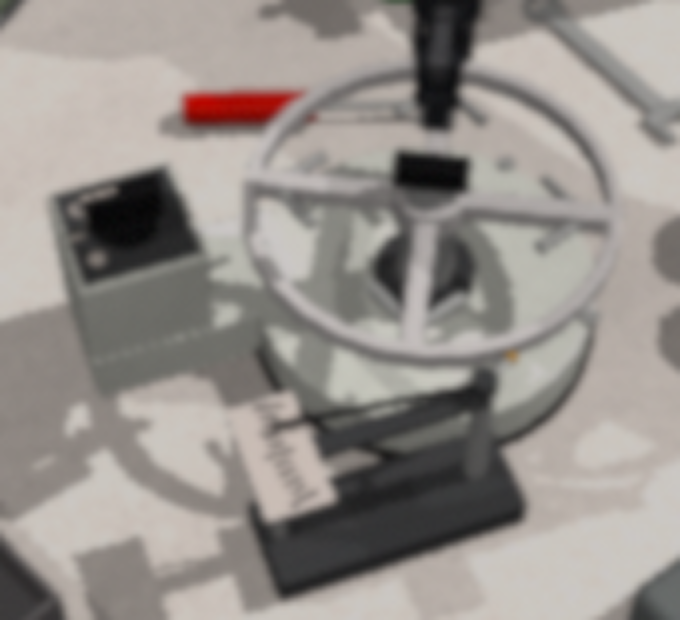

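```bash
python3 -c "
from h import *
delta([.5472,.1449,.157],135.9)"
```

```text
t 41.62 pos [0.5477 0.1456 0.2277] yawy 135.95 F [-0.82 -0.01 -0.01] w 0.0382 D dx dy dz [ 7.07  0.   -0.01] tw 0.001
```

arm_command(
  commands=[
    {"dx": 1, "dy": 0, "dz": 0, "twist": 0},
    {"dx": 3, "dy": 0, "dz": 0, "twist": 0},
    {"dx": 5, "dy": 0, "dz": 0, "twist": 0},
    {"dx": 6.3, "dy": 0, "dz": 0, "twist": 0},
    {"dx": 7.05, "dy": 0, "dz": 0, "twist": 0},
    {"dx": 7.05, "dy": 0, "dz": 0, "twist": 0},
    {"dx": 7.05, "dy": 0, "dz": 0, "twist": 0},
  ],
)

```text
clock: 42.2
position: [0.5472, 0.1453, 0.1573]
tool_rot: [-2.98, 1.56, -2.178]
force: [0.1, 0.6, 0.2]
grip_width: 0.0384
```

arm_command(
  commands=[
    {"dx": 0, "dy": 0, "dz": 0, "twist": 0},
    {"dx": 0, "dy": 0, "dz": 0, "twist": 0},
    {"dx": 0, "dy": 0, "dz": 0, "twist": 0},
    {"dx": 0, "dy": 0, "dz": 0, "twist": 0},
    {"dx": 0, "dy": 0, "dz": 0, "twist": 0},
    {"dx": 0, "dy": 0, "dz": 0, "twist": 0},
  ],
  grip=1,
  squeeze=30,
)

```text
clock: 42.7
position: [0.5475, 0.1455, 0.1582]
tool_rot: [-2.909, 1.561, -2.107]
force: [-1.8, 0.2, 7.3]
grip_width: 0.0153
```

arm_command(
  commands=[
    {"dx": 0, "dy": 0, "dz": 0, "twist": -0.04},
    {"dx": 0, "dy": 0, "dz": 0, "twist": -0.09},
    {"dx": 0, "dy": 0, "dz": 0, "twist": -0.14},
    {"dx": 0, "dy": 0, "dz": 0, "twist": -0.19},
    {"dx": 0, "dy": 0, "dz": 0, "twist": -0.24},
    {"dx": 0, "dy": 0, "dz": 0, "twist": -0.29},
    {"dx": 0, "dy": 0, "dz": 0, "twist": -0.34},
    {"dx": 0, "dy": 0, "dz": 0, "twist": -0.39},
    {"dx": 0, "dy": 0, "dz": 0, "twist": -0.44},
    {"dx": 0, "dy": 0, "dz": 0, "twist": -0.5},
    {"dx": 0, "dy": 0, "dz": 0, "twist": -0.5},
    {"dx": 0, "dy": 0, "dz": 0, "twist": -0.5},
  ],
)

```text
clock: 43.7
position: [0.547, 0.1459, 0.1582]
tool_rot: [2.777, 1.561, -2.204]
force: [-4.5, 3.4, -4.6]
grip_width: 0.0148
```

```bash
python3 - <<'E'
from needle import *
look(43);print(nd('sc43').mean(),sensors.observe()['qpos'].round(2))
E
```

```text
t 43.7 pos [0.547  0.1459 0.1582] yawy 164.63 F [-4.45  3.38 -4.61] w 0.0148 D dx dy dz [ 0.15 -0.07 -0.13] tw 1.559
237.24925738846346 [ 0.4   0.84 -1.2   1.79  0.86  1.16  1.78]
```

arm_command(
  commands=[
    {"dx": 0, "dy": 0, "dz": 0, "twist": -0.04},
    {"dx": 0, "dy": 0, "dz": 0, "twist": -0.09},
    {"dx": 0, "dy": 0, "dz": 0, "twist": -0.14},
    {"dx": 0, "dy": 0, "dz": 0, "twist": -0.19},
    {"dx": 0, "dy": 0, "dz": 0, "twist": -0.24},
    {"dx": 0, "dy": 0, "dz": 0, "twist": -0.3},
    {"dx": 0, "dy": 0, "dz": 0, "twist": -0.3},
    {"dx": 0, "dy": 0, "dz": 0, "twist": -0.3},
  ],
)

```text
clock: 44.42
position: [0.5466, 0.1459, 0.1582]
tool_rot: [2.438, 1.56, -2.245]
force: [-5.0, 1.0, -3.4]
grip_width: 0.0155
```

arm_command(
  commands=[
    {"dx": 0, "dy": 0, "dz": 0, "twist": 0},
    {"dx": 0, "dy": 0, "dz": 0, "twist": 0},
    {"dx": 0, "dy": 0, "dz": 0, "twist": 0},
    {"dx": 0, "dy": 0, "dz": 0, "twist": 0},
  ],
  grip=0.4,
)

```text
clock: 44.75
position: [0.5469, 0.1458, 0.1585]
tool_rot: [2.492, 1.561, -2.191]
force: [-0.6, 0.1, 0.1]
grip_width: 0.0253
```

```bash
python3 - <<'E'
from needle import *
look(44);print(nd('sc44').mean(),sensors.observe()['qpos'].round(2))
E
```

```text
t 44.75 pos [0.5469 0.1458 0.1585] yawy -178.33 F [-0.61  0.07  0.15] w 0.0253 D dx dy dz [ 0.18 -0.04 -0.14] tw 1.857
237.24422234769094 [ 0.42  0.87 -1.26  1.79  0.9   1.2   2.05]
```

```bash
python3 - <<'E'
from needle import *
A=np.radians([75.3,135.95,181.7]);y=np.array([nd('s14').mean(),nd('sc42').mean(),nd('sc44').mean()])
M=np.c_[np.ones(3),np.cos(A),np.sin(A)];o,a,b=np.linalg.solve(M,y);print(o,np.hypot(a,b),np.degrees(np.arctan2(-b,-a)))
E
```

```text
241.14638379462534 5.604054319492565 135.83173336897838
```

arm_command(
  commands=[
    {"dx": 0, "dy": 0, "dz": 0, "twist": 0},
    {"dx": 0, "dy": 0, "dz": 0, "twist": 0},
    {"dx": 0, "dy": 0, "dz": 0, "twist": 0},
    {"dx": 0, "dy": 0, "dz": 0, "twist": 0},
  ],
  grip=1,
  squeeze=30,
)

```text
clock: 45.13
position: [0.5466, 0.1458, 0.1586]
tool_rot: [2.473, 1.56, -2.21]
force: [-5.0, -1.2, 6.6]
grip_width: 0.0153
```

arm_command(
  commands=[
    {"dx": 0, "dy": 0, "dz": 0, "twist": 0.05},
    {"dx": 0, "dy": 0, "dz": 0, "twist": 0.11},
    {"dx": 0, "dy": 0, "dz": 0, "twist": 0.18},
    {"dx": 0, "dy": 0, "dz": 0, "twist": 0.25},
    {"dx": 0, "dy": 0, "dz": 0, "twist": 0.32},
    {"dx": 0, "dy": 0, "dz": 0, "twist": 0.39},
    {"dx": 0, "dy": 0, "dz": 0, "twist": 0.46},
    {"dx": 0, "dy": 0, "dz": 0, "twist": 0.53},
    {"dx": 0, "dy": 0, "dz": 0, "twist": 0.6},
    {"dx": 0, "dy": 0, "dz": 0, "twist": 0.65},
    {"dx": 0, "dy": 0, "dz": 0, "twist": 0.7},
    {"dx": 0, "dy": 0, "dz": 0, "twist": 0.7},
  ],
)

```text
clock: 46.13
position: [0.5473, 0.1456, 0.1586]
tool_rot: [-2.996, 1.561, -2.1]
force: [4.7, -1.6, -3.1]
grip_width: 0.0151
```

arm_command(
  commands=[
    {"dx": 0, "dy": 0, "dz": 0, "twist": 0.05},
    {"dx": 0, "dy": 0, "dz": 0, "twist": 0.11},
    {"dx": 0, "dy": 0, "dz": 0, "twist": 0.18},
    {"dx": 0, "dy": 0, "dz": 0, "twist": 0.25},
    {"dx": 0, "dy": 0, "dz": 0, "twist": 0.32},
    {"dx": 0, "dy": 0, "dz": 0, "twist": 0.39},
    {"dx": 0, "dy": 0, "dz": 0, "twist": 0.46},
    {"dx": 0, "dy": 0, "dz": 0, "twist": 0.53},
    {"dx": 0, "dy": 0, "dz": 0, "twist": 0.6},
    {"dx": 0, "dy": 0, "dz": 0, "twist": 0.65},
    {"dx": 0, "dy": 0, "dz": 0, "twist": 0.7},
    {"dx": 0, "dy": 0, "dz": 0, "twist": 0.7},
  ],
)

```text
clock: 47.13
position: [0.5477, 0.1449, 0.1586]
tool_rot: [-2.181, 1.56, -1.988]
force: [2.7, -4.9, -2.9]
grip_width: 0.0154
```

arm_command(
  commands=[
    {"dx": 0, "dy": 0, "dz": 0, "twist": 0},
    {"dx": 0, "dy": 0, "dz": 0, "twist": 0},
    {"dx": 0, "dy": 0, "dz": 0, "twist": 0},
    {"dx": 0, "dy": 0, "dz": 0, "twist": 0},
  ],
  grip=0.4,
)

```text
clock: 47.47
position: [0.5476, 0.1451, 0.1586]
tool_rot: [-2.203, 1.561, -2.01]
force: [0.7, -1.0, 0.1]
grip_width: 0.0253
```

```bash
python3 - <<'E'
from needle import *
look(45);print(nd('sc45').mean(),sensors.observe()['qpos'].round(2))
E
```

```text
t 47.47 pos [0.5476 0.1451 0.1586] yawy 101.06 F [ 0.71 -0.95  0.09] w 0.0253 D dx dy dz [ 0.2  -0.07 -0.04] tw 0.45
236.2893277493618 [ 0.29  0.72 -0.98  1.79  0.7   1.03  0.8 ]
```

arm_command(
  commands=[
    {"dx": 0, "dy": 0, "dz": 0, "twist": 0},
    {"dx": 0, "dy": 0, "dz": 0, "twist": 0},
    {"dx": 0, "dy": 0, "dz": 0, "twist": 0},
    {"dx": 0, "dy": 0, "dz": 0, "twist": 0},
  ],
  grip=1,
  squeeze=30,
)

```text
clock: 47.85
position: [0.5477, 0.1448, 0.1587]
tool_rot: [-2.177, 1.56, -1.984]
force: [-0.7, -3.4, 5.8]
grip_width: 0.0153
```

arm_command(
  commands=[
    {"dx": 0, "dy": 0, "dz": 0, "twist": -0.04},
    {"dx": 0, "dy": 0, "dz": 0, "twist": -0.1},
    {"dx": 0, "dy": 0, "dz": 0, "twist": -0.16},
    {"dx": 0, "dy": 0, "dz": 0, "twist": -0.22},
    {"dx": 0, "dy": 0, "dz": 0, "twist": -0.28},
    {"dx": 0, "dy": 0, "dz": 0, "twist": -0.34},
    {"dx": 0, "dy": 0, "dz": 0, "twist": -0.4},
    {"dx": 0, "dy": 0, "dz": 0, "twist": -0.46},
    {"dx": 0, "dy": 0, "dz": 0, "twist": -0.52},
    {"dx": 0, "dy": 0, "dz": 0, "twist": -0.58},
    {"dx": 0, "dy": 0, "dz": 0, "twist": -0.6},
    {"dx": 0, "dy": 0, "dz": 0, "twist": -0.6},
  ],
)

```text
clock: 48.85
position: [0.5474, 0.1453, 0.1587]
tool_rot: [-2.858, 1.561, -2.065]
force: [-3.0, 2.3, 3.1]
grip_width: 0.0151
```

```bash
python3 - <<'E'
from needle import *
look(46);print(nd('sc46').mean());delta([.547,.145,.16],135.2)
E
```

```text
t 48.85 pos [0.5474 0.1453 0.1587] yawy 135.46 F [-3.    2.32  3.07] w 0.0151 D dx dy dz [ 0.2  -0.06 -0.07] tw 1.05
235.35023547880692
t 48.9 pos [0.5474 0.1453 0.1587] yawy 135.37 F [-3.48  2.61  2.1 ] w 0.0153 D dx dy dz [-0.13  0.01 -0.06] tw 0.003
```

Release, lift, and move to the brake knob.

arm_command(
  commands=[
    {"dx": 0, "dy": 0, "dz": 0, "twist": 0},
    {"dx": 0, "dy": 0, "dz": 0, "twist": 0},
    {"dx": 0, "dy": 0, "dz": 0, "twist": 0},
    {"dx": 0, "dy": 0, "dz": 0, "twist": 0},
  ],
  grip=0.1,
)

```text
clock: 49.23
position: [0.5475, 0.1452, 0.1587]
tool_rot: [-2.815, 1.561, -2.024]
force: [-0.0, -0.2, -0.6]
grip_width: 0.0385
```

arm_command(
  commands=[
    {"dx": -0.6, "dy": 0, "dz": 0, "twist": 0},
    {"dx": -1.5, "dy": 0, "dz": 0, "twist": 0},
    {"dx": -3, "dy": 0, "dz": 0, "twist": 0},
    {"dx": -5, "dy": 0, "dz": 0, "twist": 0},
    {"dx": -7, "dy": 0, "dz": 0, "twist": 0},
    {"dx": -7, "dy": 0, "dz": 0, "twist": 0},
    {"dx": -7, "dy": 0, "dz": 0, "twist": 0},
  ],
)

```text
clock: 49.82
position: [0.5484, 0.146, 0.2306]
tool_rot: [-2.582, 1.562, -1.791]
force: [0.9, 0.1, 0.2]
grip_width: 0.0386
```

```bash
python3 - <<'E'
from needle import *
look(47);print(nd('sc47').mean())
delta([.4468,-.0207,.225],-14.7)
E
```

```text
t 49.82 pos [0.5484 0.146  0.2306] yawy 135.31 F [0.89 0.09 0.23] w 0.0386 D dx dy dz [ 7.39 -0.   -0.13] tw 1.047
235.35775682566174
t 49.87 pos [0.548  0.1457 0.2296] yawy 135.31 F [-0.11 -0.17  0.01] w 0.0383 D dx dy dz [  0.65  -4.51 -18.94] tw 2.618
```

arm_command(
  commands=[
    {"dx": 0, "dy": -0.2, "dz": -0.8, "twist": 0.06},
    {"dx": 0, "dy": -0.5, "dz": -2, "twist": 0.16},
    {"dx": 0, "dy": -0.9, "dz": -3.8, "twist": 0.27},
    {"dx": 0, "dy": -1.3, "dz": -5.6, "twist": 0.38},
    {"dx": 0, "dy": -1.8, "dz": -7.4, "twist": 0.49},
    {"dx": 0, "dy": -2.2, "dz": -9.2, "twist": 0.6},
    {"dx": 0, "dy": -2.6, "dz": -11, "twist": 0.71},
    {"dx": 0, "dy": -3.1, "dz": -12.8, "twist": 0.82},
    {"dx": 0, "dy": -3.5, "dz": -14.6, "twist": 0.93},
    {"dx": 0, "dy": -3.9, "dz": -16.4, "twist": 1.04},
    {"dx": 0, "dy": -4.2, "dz": -17.6, "twist": 1.15},
    {"dx": 0, "dy": -4.4, "dz": -18.4, "twist": 1.26},
  ],
)

```text
clock: 50.87
position: [0.4489, -0.0174, 0.2312]
tool_rot: [-1.507, 1.56, -1.983]
force: [0.9, 0.2, -0.6]
grip_width: 0.0382
```

```bash
python3 - <<'E'
from h import *
delta([.4468,-.0207,.21],-14.7)
E
```

```text
t 50.87 pos [ 0.4489 -0.0174  0.2312] yawy 62.73 F [ 0.94  0.17 -0.59] w 0.0382 D dx dy dz [ 2.12 -0.36 -0.04] tw 1.351
```

arm_command(
  commands=[
    {"dx": 0, "dy": -0.1, "dz": 0, "twist": 0.1},
    {"dx": 0, "dy": -0.2, "dz": 0, "twist": 0.21},
    {"dx": 0, "dy": -0.3, "dz": 0, "twist": 0.32},
    {"dx": 0, "dy": -0.36, "dz": 0, "twist": 0.43},
    {"dx": 0, "dy": -0.36, "dz": 0, "twist": 0.54},
    {"dx": 0, "dy": -0.36, "dz": 0, "twist": 0.65},
    {"dx": 0, "dy": -0.36, "dz": 0, "twist": 0.76},
    {"dx": 0, "dy": -0.36, "dz": 0, "twist": 0.87},
    {"dx": 0, "dy": -0.36, "dz": 0, "twist": 0.98},
    {"dx": 0, "dy": -0.36, "dz": 0, "twist": 1.09},
    {"dx": 0, "dy": -0.36, "dz": 0, "twist": 1.2},
    {"dx": 0, "dy": -0.36, "dz": 0, "twist": 1.31},
  ],
)

```text
clock: 51.87
position: [0.4469, -0.0206, 0.2309]
tool_rot: [-0.26, 1.56, -2.052]
force: [-0.2, -0.6, 0.1]
grip_width: 0.0386
```

arm_command(
  commands=[
    {"dx": 0, "dy": 0, "dz": 0, "twist": 0},
    {"dx": 0, "dy": 0, "dz": 0, "twist": 0},
  ],
)

```text
clock: 52.03
position: [0.4467, -0.0205, 0.2307]
tool_rot: [-0.308, 1.559, -2.096]
force: [-0.6, 0.4, 0.2]
grip_width: 0.0385
```

```bash
python3 - <<'E'
from h import *
delta([.4468,-.0208,.147],-14.9)
s=grab('scene');crop(s,180,130,350,285,4,'s50')
E
```

```text
t 52.03 pos [ 0.4467 -0.0205  0.2307] yawy -12.45 F [-0.6   0.41  0.18] w 0.0385 D dx dy dz [ 8.37  0.05 -0.06] tw 0.043
```

View pics/s50.png

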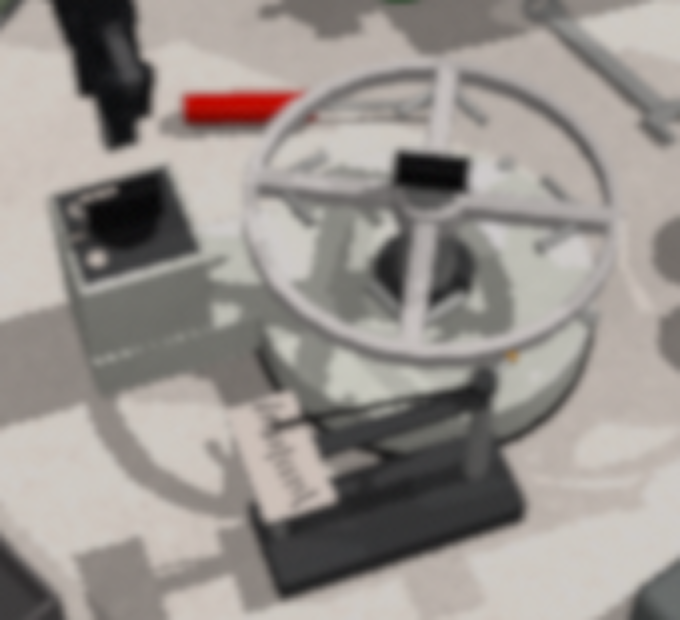

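arm_command(
  commands=[
    {"dx": 1, "dy": 0.05, "dz": -0.05, "twist": 0.043},
    {"dx": 3, "dy": 0.05, "dz": -0.05, "twist": 0.043},
    {"dx": 5, "dy": 0.05, "dz": -0.05, "twist": 0.043},
    {"dx": 6.5, "dy": 0.05, "dz": -0.05, "twist": 0.043},
    {"dx": 7.5, "dy": 0.05, "dz": -0.05, "twist": 0.043},
    {"dx": 8.4, "dy": 0.05, "dz": -0.05, "twist": 0.043},
    {"dx": 8.4, "dy": 0.05, "dz": -0.05, "twist": 0.043},
    {"dx": 8.4, "dy": 0.05, "dz": -0.05, "twist": 0.043},
    {"dx": 8.4, "dy": 0.05, "dz": -0.05, "twist": 0.043},
  ],
)

```text
clock: 52.83
position: [0.4472, -0.0209, 0.1474]
tool_rot: [-0.195, 1.56, -2.025]
force: [0.5, 0.1, 0.6]
grip_width: 0.0383
```

arm_command(
  commands=[
    {"dx": 0, "dy": 0, "dz": 0, "twist": 0},
    {"dx": 0, "dy": 0, "dz": 0, "twist": 0},
    {"dx": 0, "dy": 0, "dz": 0, "twist": 0},
    {"dx": 0, "dy": 0, "dz": 0, "twist": 0},
    {"dx": 0, "dy": 0, "dz": 0, "twist": 0},
    {"dx": 0, "dy": 0, "dz": 0, "twist": 0},
  ],
  grip=1,
  squeeze=20,
)

```text
clock: 53.33
position: [0.4464, -0.0208, 0.1479]
tool_rot: [-0.261, 1.559, -2.091]
force: [-9.9, 3.0, 12.6]
grip_width: 0.0143
```

arm_command(
  commands=[
    {"dx": 0, "dy": 0, "dz": 0, "twist": 0},
    {"dx": 0, "dy": 0, "dz": 0, "twist": 0},
  ],
  squeeze=40,
)

```text
clock: 53.5
position: [0.4463, -0.0208, 0.148]
tool_rot: [-0.255, 1.559, -2.085]
force: [-3.9, 2.3, -1.5]
grip_width: 0.0142
```

arm_command(
  commands=[
    {"dx": 0, "dy": 0, "dz": 0, "twist": -0.08},
    {"dx": 0, "dy": 0.02, "dz": 0, "twist": -0.16},
    {"dx": 0, "dy": 0.04, "dz": 0, "twist": -0.24},
    {"dx": 0, "dy": 0.06, "dz": 0, "twist": -0.32},
    {"dx": 0, "dy": 0.08, "dz": 0, "twist": -0.36},
    {"dx": 0, "dy": 0.08, "dz": 0, "twist": -0.36},
  ],
)

```text
clock: 54.0
position: [0.447, -0.0208, 0.1481]
tool_rot: [-0.644, 1.559, -2.111]
force: [-0.8, 2.1, -1.0]
grip_width: 0.0138
```

arm_command(
  commands=[
    {"dx": 0, "dy": 0, "dz": 0, "twist": -0.08},
    {"dx": 0, "dy": 0.02, "dz": 0, "twist": -0.16},
    {"dx": 0, "dy": 0.04, "dz": 0, "twist": -0.24},
    {"dx": 0, "dy": 0.05, "dz": 0, "twist": -0.32},
    {"dx": 0, "dy": 0.05, "dz": 0, "twist": -0.36},
    {"dx": 0, "dy": 0.05, "dz": 0, "twist": -0.36},
  ],
)

```text
clock: 54.5
position: [0.4476, -0.0206, 0.1481]
tool_rot: [-1.011, 1.56, -2.118]
force: [-1.2, 3.0, -6.2]
grip_width: 0.0136
```

```bash
python3 - <<'E'
from needle import *
delta([.4476,-.0208,.147],25.3);print(sensors.observe()['moment'])
s=grab('scene','sc51');print(nd('sc51').mean());crop(s,180,130,260,210,8,'s51')
E
```

```text
t 54.5 pos [ 0.4476 -0.0206  0.1481] yawy 26.57 F [-1.16  2.99 -6.24] w 0.0136 D dx dy dz [ 0.11 -0.01  0.01] tw 0.022
[ 0.78763941 -0.07674143 -0.16092337]
235.3539329580889
```

View pics/s51.png

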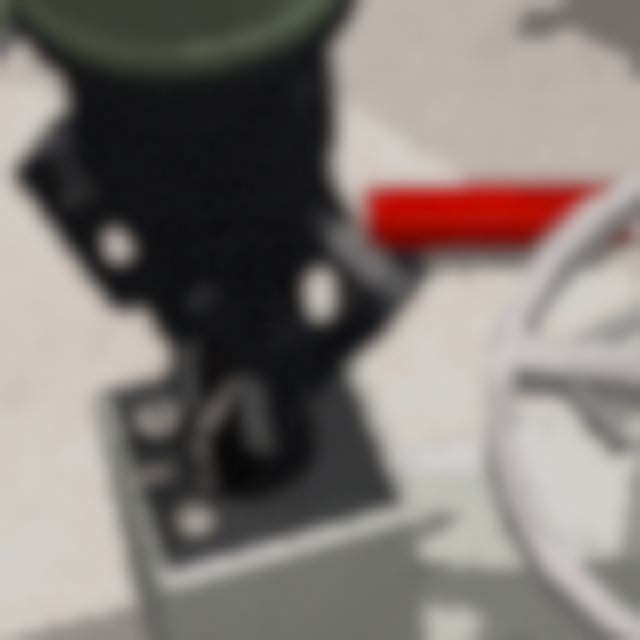

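Back at the dot. I'll release and go up clear.

arm_command(
  commands=[
    {"dx": 0, "dy": 0, "dz": 0, "twist": 0},
    {"dx": 0, "dy": 0, "dz": 0, "twist": 0},
    {"dx": 0, "dy": 0, "dz": 0, "twist": 0},
    {"dx": 0, "dy": 0, "dz": 0, "twist": 0},
  ],
  grip=0.1,
)

```text
clock: 54.88
position: [0.4477, -0.0208, 0.1482]
tool_rot: [-0.964, 1.56, -2.074]
force: [0.3, -1.0, 0.4]
grip_width: 0.0382
```

arm_command(
  commands=[
    {"dx": -1, "dy": 0, "dz": 0, "twist": 0},
    {"dx": -2, "dy": 0, "dz": 0, "twist": 0},
    {"dx": -4, "dy": 0, "dz": 0, "twist": 0},
    {"dx": -6, "dy": 0, "dz": 0, "twist": 0},
    {"dx": -8, "dy": 0, "dz": 0, "twist": 0},
    {"dx": -10, "dy": 0, "dz": 0, "twist": 0},
    {"dx": -12, "dy": 0, "dz": 0, "twist": 0},
    {"dx": -14, "dy": 0, "dz": 0, "twist": 0},
    {"dx": -14, "dy": 0, "dz": 0, "twist": 0},
  ],
)

```text
clock: 55.63
position: [0.4497, -0.0189, 0.2923]
tool_rot: [-0.503, 1.56, -1.613]
force: [-0.4, -0.1, 0.6]
grip_width: 0.0388
```

```bash
python3 - <<'E'
from needle import *
delta([.4476,-.0208,.147],25.3)
s=grab('scene','sc52');t=grab('top','t52');print(nd('sc52').mean());crop(s,180,130,260,210,8,'s52')
E
```

```text
t 55.63 pos [ 0.4497 -0.0189  0.2923] yawy 26.38 F [-0.42 -0.06  0.56] w 0.0388 D dx dy dz [14.53 -0.2  -0.05] tw 0.019
235.35848273304592
```

View pics/s52.png

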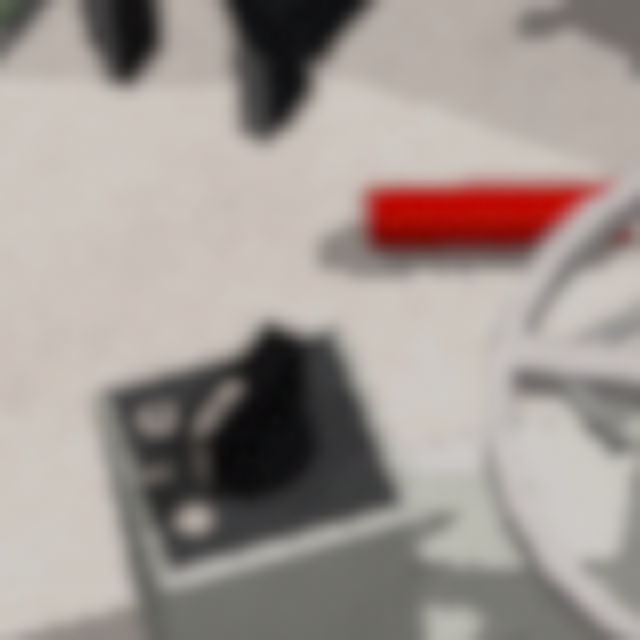

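View pics/sc52.png

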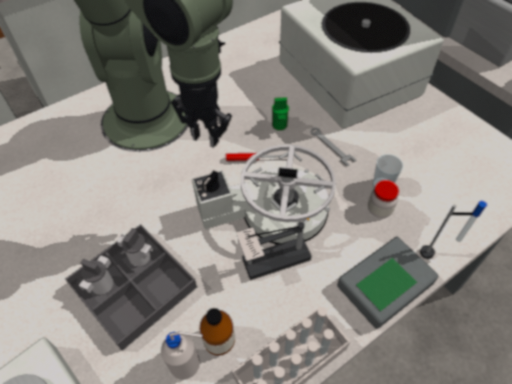

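View pics/t52.png

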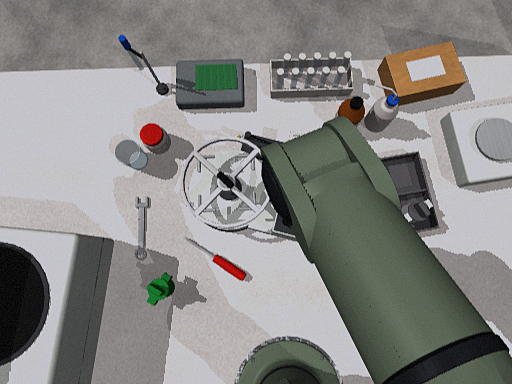

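```bash
python3 -c "
from h import *
print(order.job_done())"
```

```text
the job is handed in; nothing more can be done
None
```

The job is done and handed in at about 56 s. The rotor is locked with its high spot under the stylus, to within a few degrees.

- **Buckets:** only two buckets were on the rotor. With the brake on, I lifted both off their pins and stood each upright in its own tray compartment. The last picture still shows them standing, and no other object on the bench looks moved.
- **Finding the high spot:** I turned the brake from the dot to the bar and swept the rotor slowly past the peak in both directions by its knob. Fits to the needle gave peaks between about 59.5° and 62° counter-clockwise from the start. I left the rotor at about 60°.
- **Final state:** I turned the brake knob back to the dot, and the final picture shows it there. The needle stayed at 235.36 px after release and after locking, about equal to the highest reading I saw (235.35 px); a smaller pixel value means a higher reading.
- **What disagreed:** while the gripper held the rotor knob, readings at the same angle differed by up to about 0.9 px (roughly 2 mm at the needle tip). I therefore checked the peak with the rotor released at several angles. Those four readings put the peak at about 59–61°, so the stop is good to roughly ±3°.

One arm command was refused for its format early on, with no effect.

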